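# Open up the hot-dog stall's sauce warmer

### The job

Get the sauce warmer ready for service: first, while it is still cold, take last night's empty clear bottle out of its well and put it in the grey washing-up tub, then turn the red switch on. Now load the coloured sauce bottles, slowest to warm first, each down to the bottom of its own numbered well: one after another brown in well 1, yellow in 2, red in 3, green in 4, white in 5, passing over any sauce that is not there. Last of all wind the black timer clockwise right up to its stop, and leave the pot, jar, shaker and napkin box alone.

Things in the scene. Friction and masses are not known exactly. Their poses are not given: they have to be found in the camera images.
- warmer: Fixed steel bottle warmer: block 130 (x) x 385 (y) x 100 mm high with one row of five wells numbered by 1 to 5 black dots; on its -x side (local x -65 to -175, y -180 to 60 mm) a console, its face sloping 10 degrees down to -x, 76 to 56 mm high. Origin: underside, below well 3; x away from the robot, y along the row from well 1 to well 5, z up.
- well1 (a point): Centre of the mouth of well 1, on the block's top, 100 mm above the table; axes as the warmer's. Well 67 mm across, 50 mm deep; wells are 74 mm apart. Place of the brown bottle (barbecue sauce). A bottle standing on the well's floor has its foot 50 mm below this point and stands 75 mm proud of the block.
- well2 (a point): Centre of the mouth of well 2, on the block's top, 100 mm above the table; axes as the warmer's. Well 67 mm across, 50 mm deep; wells are 74 mm apart. Place of the yellow bottle (mustard). A bottle standing on the well's floor has its foot 50 mm below this point and stands 75 mm proud of the block.
- well3 (a point): Centre of the mouth of well 3, on the block's top, 100 mm above the table; axes as the warmer's. Well 67 mm across, 50 mm deep; wells are 74 mm apart. Place of the red bottle (ketchup). A bottle standing on the well's floor has its foot 50 mm below this point and stands 75 mm proud of the block.
- well4 (a point): Centre of the mouth of well 4, on the block's top, 100 mm above the table; axes as the warmer's. Well 67 mm across, 50 mm deep; wells are 74 mm apart. Place of the green bottle (relish). A bottle standing on the well's floor has its foot 50 mm below this point and stands 75 mm proud of the block.
- well5 (a point): Centre of the mouth of well 5, on the block's top, 100 mm above the table; axes as the warmer's. Well 67 mm across, 50 mm deep; wells are 74 mm apart. Place of the white bottle (garlic sauce). A bottle standing on the well's floor has its foot 50 mm below this point and stands 75 mm proud of the block.
- sauce_brown: Brown bottle of barbecue sauce, half full and heavy at the foot, 0.15 to 0.35 kg, standing on the table to the right at the start; None if it is not here today. Its origin is the centre of its flat foot, z up its axis. Squeeze bottle: plain cylinder 58 mm across and 95 mm tall, then an 8 mm cap rim and a nozzle cone up to 125 mm.
- sauce_yellow: Yellow bottle of mustard, half full and heavy at the foot, 0.15 to 0.35 kg, standing on the table to the right at the start; None if it is not here today. Its origin is the centre of its flat foot, z up its axis. Squeeze bottle: plain cylinder 58 mm across and 95 mm tall, then an 8 mm cap rim and a nozzle cone up to 125 mm.
- sauce_red: Red bottle of ketchup, half full and heavy at the foot, 0.15 to 0.35 kg, standing on the table to the right at the start; None if it is not here today. Its origin is the centre of its flat foot, z up its axis. Squeeze bottle: plain cylinder 58 mm across and 95 mm tall, then an 8 mm cap rim and a nozzle cone up to 125 mm.
- sauce_green: Green bottle of relish, half full and heavy at the foot, 0.15 to 0.35 kg, standing on the table to the right at the start; None if it is not here today. Its origin is the centre of its flat foot, z up its axis. Squeeze bottle: plain cylinder 58 mm across and 95 mm tall, then an 8 mm cap rim and a nozzle cone up to 125 mm.
- sauce_white: White bottle of garlic sauce, half full and heavy at the foot, 0.15 to 0.35 kg, standing on the table to the right at the start; None if it is not here today. Its origin is the centre of its flat foot, z up its axis. Squeeze bottle: plain cylinder 58 mm across and 95 mm tall, then an 8 mm cap rim and a nozzle cone up to 125 mm.
- empty1: Empty clear see-through bottle, 50 g, standing in well 1 at the start; only one of the three empties is here, the others are None. Its origin is the centre of its flat foot, z up its axis. Squeeze bottle: plain cylinder 58 mm across and 95 mm tall, then an 8 mm cap rim and a nozzle cone up to 125 mm.
- empty3: Empty clear see-through bottle, 50 g, standing in well 3 at the start; only one of the three empties is here, the others are None. Its origin is the centre of its flat foot, z up its axis. Squeeze bottle: plain cylinder 58 mm across and 95 mm tall, then an 8 mm cap rim and a nozzle cone up to 125 mm.
- empty5: Empty clear see-through bottle, 50 g, standing in well 5 at the start; only one of the three empties is here, the others are None. Its origin is the centre of its flat foot, z up its axis. Squeeze bottle: plain cylinder 58 mm across and 95 mm tall, then an 8 mm cap rim and a nozzle cone up to 125 mm.
- tub: Fixed grey open washing-up tub, 108 mm (x) by 176 mm (y) outside, 100 mm high, walls and floor 4 mm. Origin: centre of its underside.
- switch (a joint): Heater switch: red bar handle on a yellow square plate, 125 mm from the middle of the warmer towards well 1. Angle in rad: 0 = off, 1.57 = on, growing clockwise seen from above the face. It snaps over-centre: past about 0.8 rad it springs to the other end by itself (under 0.02 N m).
- switch_grip (a point): Point on the switch's turning axis, 24 mm above the sloped console face, and about mid-height of its bar; turns with it. The part turned is an upright bar 50 mm long, 13 mm wide, its top 34 mm above the console face; local x runs along the bar (up the slope when off), y across it (13 mm), z out of the console face (tilted 10 degrees from vertical towards the robot).
- timer (a joint): Wind-up timer: black bar knob with a white pointer on a round white dial with tick marks, 130 mm from the switch towards well 5. Angle in rad: 0 = run down (pointer up the slope), 5.2 = hard stop, fully wound; winds clockwise seen from above the face. Light spring held by friction: it stays where it is let go; winding takes under 0.08 N m, several grasps.
- timer_grip (a point): Point on the timer's turning axis, 24 mm above the sloped console face, and about mid-height of its bar; turns with it. The part turned is an upright bar 50 mm long, 13 mm wide, its top 34 mm above the console face; local x runs along the bar towards the pointer, y across it (13 mm), z out of the console face (tilted 10 degrees from vertical towards the robot).
- pot: Open steel pot 156 mm across, 100 mm high, loose, behind the work. Not part of the job: leave it alone. Origin: centre of its underside.
- relish_jar: Amber jar 70 mm across, 110 mm high, loose, behind the work. Not part of the job: leave it alone. Origin: centre of its underside.
- salt_shaker: Clear shaker 44 mm across, 90 mm high, loose, behind the warmer. Not part of the job: leave it alone. Origin: centre of its underside.
- napkin_box: Steel napkin box 90 x 110 x 90 mm, loose, beyond the well-5 end of the warmer. Not part of the job: leave it alone. Origin: centre of its underside.
Not all that is in view belongs to the job. What is shaped like the sauce_yellow but blue or purple is not meant.

How it is judged:
On the way, in this order (a step that is already met when the one before it is completed fails the run):
1. the empty bottle is in the washing-up tub, the switch still off (x of empty1 in the frame of tub between -0.056 and 0.056 m and y of empty1 in the frame of tub between -0.09 and 0.09 m and z of each of empty1, empty3, empty5 in the frame of tub below 0.07 m and linear speed of each of empty1, empty3, empty5 below 0.05 m/s and x of empty3 in the frame of tub between -0.056 and 0.056 m and y of empty3 in the frame of tub between -0.09 and 0.09 m and x of empty5 in the frame of tub between -0.056 and 0.056 m and y of empty5 in the frame of tub between -0.09 and 0.09 m and value of joint switch below 0.4 rad), for 0.2 s.
2. the switch is turned on (value of joint switch above 1.4 rad), for 0.2 s.
3. the brown bottle stands in well 1 (horizontal distance between sauce_brown and well1 below 0.012 m and z of sauce_brown in the frame of well1 below -0.043 m and angle between sauce_brown's own z axis and vertical below 0.2 rad and linear speed of sauce_brown below 0.05 m/s), for 0.2 s.
4. the yellow bottle stands in well 2 (horizontal distance between sauce_yellow and well2 below 0.012 m and z of sauce_yellow in the frame of well2 below -0.043 m and angle between sauce_yellow's own z axis and vertical below 0.2 rad and linear speed of sauce_yellow below 0.05 m/s), for 0.2 s.
5. the red bottle stands in well 3 (horizontal distance between sauce_red and well3 below 0.012 m and z of sauce_red in the frame of well3 below -0.043 m and angle between sauce_red's own z axis and vertical below 0.2 rad and linear speed of sauce_red below 0.05 m/s), for 0.2 s.
6. the green bottle stands in well 4 (horizontal distance between sauce_green and well4 below 0.012 m and z of sauce_green in the frame of well4 below -0.043 m and angle between sauce_green's own z axis and vertical below 0.2 rad and linear speed of sauce_green below 0.05 m/s), for 0.2 s.
7. the white bottle stands in well 5 (horizontal distance between sauce_white and well5 below 0.012 m and z of sauce_white in the frame of well5 below -0.043 m and angle between sauce_white's own z axis and vertical below 0.2 rad and linear speed of sauce_white below 0.05 m/s), for 0.2 s.
8. the timer is wound up to its stop (value of joint timer above 4.9 rad), for 0.2 s.
At the end, for the whole second after the job is handed in: Every sauce bottle that is here stands upright on the floor of its own well (within 12 mm of the axis, at least 43 mm deep, tilt under 0.2 rad), the empty bottle is in the tub, the switch is on (over 1.4 rad) and the timer is wound (over 4.9 rad of 5.2); all at rest (all of step 3 and all of step 4 and all of step 5 and all of step 6 and all of step 7 and x of empty1 in the frame of tub between -0.056 and 0.056 m and y of empty1 in the frame of tub between -0.09 and 0.09 m and z of each of empty1, empty3, empty5 in the frame of tub below 0.07 m and linear speed of each of empty1, empty3, empty5 below 0.05 m/s and x of empty3 in the frame of tub between -0.056 and 0.056 m and y of empty3 in the frame of tub between -0.09 and 0.09 m and x of empty5 in the frame of tub between -0.056 and 0.056 m and y of empty5 in the frame of tub between -0.09 and 0.09 m and value of joint switch above 1.4 rad and value of joint timer above 4.9 rad); the robot touches nothing.
It fails at once if the pot is pushed over 40 mm or tipped (distance of pot from where it was at the start of the episode above 0.04 m or angle between pot's own z axis and vertical above 0.4 rad).
It fails at once if the relish jar is pushed over 40 mm or tipped (distance of relish_jar from where it was at the start of the episode above 0.04 m or angle between relish_jar's own z axis and vertical above 0.4 rad).
It fails at once if the salt shaker is pushed over 40 mm or tipped (distance of salt_shaker from where it was at the start of the episode above 0.04 m or angle between salt_shaker's own z axis and vertical above 0.4 rad).
It fails at once if the napkin box is pushed over 40 mm or tipped (distance of napkin_box from where it was at the start of the episode above 0.04 m or angle between napkin_box's own z axis and vertical above 0.4 rad).
Of sauce_brown, sauce_yellow, sauce_red, sauce_green, sauce_white only 3 to 5 are there at a start; the rules pass over those that are not, and their reading is None.
Of empty1, empty3, empty5 only 1 to 1 are there at a start; the rules pass over those that are not, and their reading is None.
At some moment in a run one of sauce_brown, sauce_yellow, sauce_red, sauce_green, sauce_white may be knocked a few centimetres aside while the robot is not near it.
It also fails if it takes over 210 s, if anything falls off the work surface, if the arm or the gripper's body presses on something with over 40 N, if the wrist force passes 120 N, or if a joint passes its speed limit or range.

### The arm

A 6-joint arm with a two-finger parallel gripper is mounted at the origin on the work surface. World frame = base frame: x ahead of the robot, y to its left, z up, the work surface at z = 0. Lengths are in m, angles in rad, forces in N, time in s.
With the tool pointing down it reaches from about 0.425 to 0.95 m from the base axis. Payload 3.5 kg.
Tool frame: the origin (TCP) lies on the centre line of the jaws, within the pads' length; the fingertips stand ahead of it and the grasp point (between the pads) lies 11 mm behind it (tips_ahead is the z of the fingertips in the tool frame, in m); z points along the fingers, y is the direction in which the jaws open and shut (so a half turn about z gives the same grasp; the last joint's range is limited). The gripper opens to 85 mm and grips with 20 to 120 N. Pads are 22 mm wide; open, the fingers measure 114 mm over their backs; the gripper's body (76 mm by 85 mm) begins 54 mm behind the grasp point. The pads swing forward as they close: fully open they stand 13 mm farther back than shut.
Start: joints at [1.17, 0.286, 1.577, -0, 1.279, -0.15], TCP at [0.167, 0.654, 0.239] pointing down, gripper open.
Joint ranges: [-2.77, 2.77], [-0.9, 2.22], [0.21, 2.48], [-1.53, 4.67], [0.24, 2.81], [-2.84, 2.84]. Speed limits (rad/s): [2.79, 2.79, 3.14, 3.14, 3.14, 3.14].

### API

Orientations are given as a unit quaternion [x, y, z, w].
In Python, from plant import * gives the robot as it stands. The module is installed in compiled form; this text tells all that it offers.
- The arm moves only by the tool move_arm, never from a script. Its arguments are lists of equal length, an entry for each row: "linear": the shift along the world's x, y, z in m, a list of three; "twist": the turn, a rotation vector about the world's x, y, z in degrees, a list of three. A call has 1 to 20 rows; each row shifts and turns the pose as measured when the row begins; what a row does not reach is not made up. A row lasts 1/12 s, in which the tool goes at most 41.7 mm and 7.16 degrees, less where a joint would pass 70% of its speed; a pose out of reach is approached as far as the arm can. A call is refused whole if a number of a shift passes 0.0417 or a number of a turn 7.16, either way. A call with a gripper value outside its range is refused whole. "grip" is the opening, from 0 (shut) to 1 (fully open), set as the call begins (left out, the last holds). The fingers move at their own pace and stop on an object; "force" is the grip in N (left out, the last holds). Time passes only in rows, so rows that do not move let the fingers close. It gives the time, the measured TCP pose, the force and the opening at its end, in the units of the state.
- get_state(): the state, without advancing time (a new reading comes with each control period).
- read_camera(name): name is "scene" or "side" or "wrist"; returns a dict with "img" (400x640x3 uint8, blue, green, red), "depth" (400x640 float32, m along the optical axis (not along the pixel's ray), 0 where there is no reading), "fx", "fy", "cx", "cy" (pixels), "rvec" (rotation vector, rad) and "tvec" (3), from world to camera coordinates, as OpenCV has them. Camera axes: x right, y down, z forward; pixel columns grow to the right and rows downward; lengths in m; the calibration is good to about 2 mm. A picture is of the moment at which its call begins.
- sign_off(): hands the job in, once; it reports no verdict.
The state is a dict: "time": time; "qpos": joint angles; "dq": joint speeds; "joint_efforts": joint torques, N m; "eef_pos": TCP position; "tcp_rot": TCP orientation; "contact_force": force on the tool from outside, world axes, zero at the start; "wrist_torque": the same for the moment, N m; "opening": opening from 0.0 (shut) to 1.0 (fully open).
Only numpy, scipy, OpenCV 4.12 (cv2) and the standard library are available. Lean on these libraries where they do the work, as an engineer would, in place of code of your own. Each camera call takes 0.05 s, during which the arm holds its last target.

## Working session

There is one attempt and no reset: what is moved stays moved. The work goes in short steps, Python scripts to look and compute and a tool call to move; the robot and the scene stay as the last step left them, time stands still between calls to the robot, and variables do not carry over. Pictures are saved under pics/ and viewed, and the job is handed in when it is done.

Besides the shell and the picture viewer there is one more tool, called after "Call:" as name(argument=value, ...) on one line, values as JSON. move_arm: Moves the arm, as the interface text tells. Its arguments: {"type":"object","properties":{"linear":{"type":"array","items":{"type":"array","items":{"type":"number"}}},"twist":{"type":"array","items":{"type":"array","items":{"type":"number"}}},"grip":{"type":"number"},"force":{"type":"number"}},"required":["linear","twist"]}

```bash
mkdir -p pics; cat > h.py <<'E'
from plant import *
import numpy as np, cv2
def cam(n):
    c=read_camera(n); c['R']=cv2.Rodrigues(np.array(c['rvec'],float))[0]; c['t']=np.array(c['tvec'],float).reshape(3); return c
def pts(c):
    d=c['depth']; v,u=np.indices(d.shape)
    P=np.stack([(u-c['cx'])/c['fx']*d,(v-c['cy'])/c['fy']*d,d],-1)
    return (P-c['t'])@c['R']
def ray(c,u,v,z):
    o=-c['R'].T@c['t']; r=c['R'].T@np.array([(u-c['cx'])/c['fx'],(v-c['cy'])/c['fy'],1.])
    return o+r*(z-o[2])/r[2]
def proj(c,p):
    q=c['R']@np.array(p,float)+c['t']; return q[0]/q[2]*c['fx']+c['cx'],q[1]/q[2]*c['fy']+c['cy']
E
python3 - <<'E'
from h import *
print(get_state())
for n in ['scene','side','wrist']:
    c=cam(n); cv2.imwrite(f'pics/{n}0.png',c['img']); np.savez(f'{n}0.npz',**c); print(n,-c['R'].T@c['t'],c['fx'])
E
```

```text
{'time': 0.0, 'qpos': array([ 1.17003481e+00,  2.87201103e-01,  1.57817967e+00, -1.64323160e-05,
        1.27853662e+00, -1.50004170e-01]), 'dq': array([ 0.00213932, -0.00151163,  0.00075813, -0.00016573,  0.00105205,
        0.00203557]), 'joint_efforts': array([-1.02030037e-03, -4.05976152e+01, -2.92627949e+01, -2.10026578e-04,
        5.83627334e-03, -4.63519569e-06]), 'eef_pos': array([0.16722413, 0.65331291, 0.23792205]), 'tcp_rot': array([ 1.25048004e-01,  9.92150012e-01, -1.12071117e-03, -3.08497426e-04]), 'contact_force': array([-0.52799565, -0.4510712 , -0.38111927]), 'wrist_torque': array([ 0.02189968,  0.0208724 , -0.03823172]), 'opening': 0.9991670058713518}
scene [1.31907411 0.01438019 1.37601546] 452.30238885363497
side [ 0.099212   -0.58740614  0.98385702] 404.42215729416944
wrist [0.10137314 0.67069128 0.37244136] 331.41830407129976
```

View pics/scene0.png

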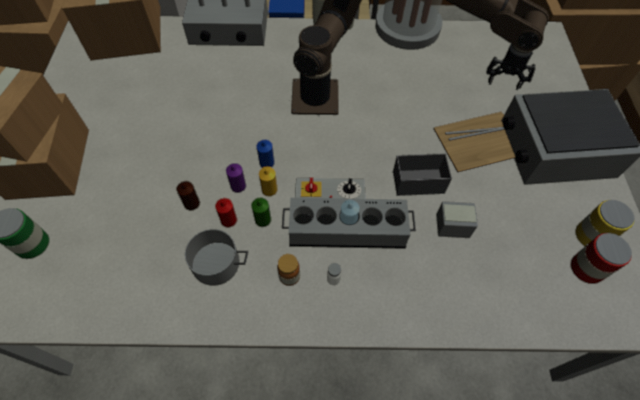

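View pics/side0.png

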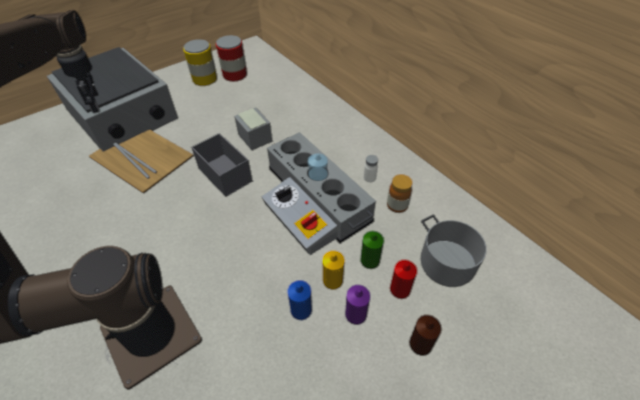

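View pics/wrist0.png

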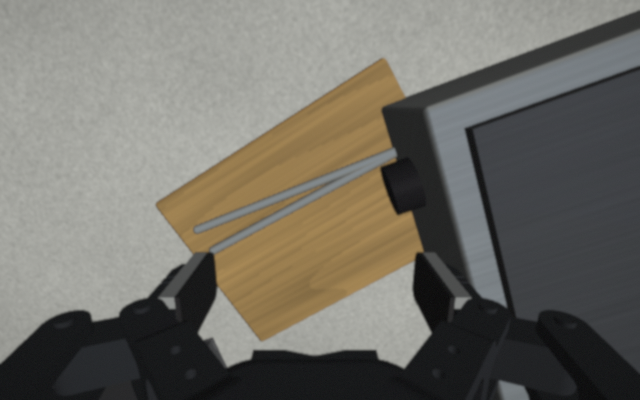

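Scene view: the empty is in well 3 (349,213). Brown is at (188,195), yellow (268,181), red (227,212) and green (262,212). Distractors are blue (265,153) and purple (235,178). The large tins at the edges are not bottles, and no white bottle is visible. The tub is at (422,174), the switch at (312,187) and the timer at (349,188).

```bash
python3 - <<'E'
from h import *
for n in ['scene','side']:
    c=dict(np.load(n+'0.npz')); P=pts(c); img=c['img']; z=P[...,2]
    hsv=cv2.cvtColor(img,cv2.COLOR_BGR2HSV).astype(int); H,S,V=[hsv[...,i] for i in range(3)]
    inb=(P[...,0]>.25)&(P[...,0]<.95)&(P[...,1]>-.6)&(P[...,1]<.6)&(z>.015)&(z<.2)&(c['depth']>0)
    # cluster of height
    cl=inb.astype(np.uint8)
    k,lab,st,ce=cv2.connectedComponentsWithStats(cl)
    for i in range(1,k):
        if st[i,4]>40:
            m=lab==i; q=P[m]; print(n,'cl',ce[i].round(),st[i,4],q.min(0).round(3),q.max(0).round(3))
    for nm,h0,h1 in [('yellow',18,32),('green',45,80),('blue',100,122),('purple',125,155),('red',0,4),('brown',4,12)]:
        m=inb&(S>90)&(H>=h0)&(H<=h1)
        k,lab,st,ce=cv2.connectedComponentsWithStats(m.astype(np.uint8))
        for i in range(1,k):
            if st[i,4]>40:
                mm=lab==i
                q=P[mm]; top=q[(q[:,2]>.085)]
                print(n,nm,ce[i].round(),st[i,4],'z',q[:,2].min().round(3),q[:,2].max().round(3),'mean',q.mean(0).round(3),'topmean',top.mean(0).round(3) if len(top) else 0, 'nozzle',q[q[:,2].argmax()].round(3))
E
```

```text
scene cl [266. 166.] 806 [ 0.303 -0.202  0.015] [ 0.487 -0.127  0.128]
scene cl [422. 173.] 1686 [0.353 0.291 0.015] [0.476 0.475 0.106]
scene cl [236. 176.] 419 [ 0.412 -0.296  0.015] [ 0.473 -0.24   0.126]
scene cl [345. 215.] 7153 [ 0.435 -0.098  0.015] [0.682 0.337 0.173]
scene cl [187. 194.] 450 [ 0.488 -0.455  0.015] [ 0.548 -0.394  0.125]
scene cl [261. 210.] 433 [ 0.548 -0.199  0.016] [ 0.61  -0.141  0.133]
scene cl [226. 211.] 443 [ 0.552 -0.316  0.015] [ 0.613 -0.258  0.124]
scene cl [457. 219.] 1284 [0.545 0.423 0.015] [0.642 0.541 0.102]
scene cl [213. 256.] 1396 [ 0.663 -0.389  0.015] [ 0.822 -0.196  0.105]
scene cl [288. 269.] 588 [ 0.753 -0.105  0.015] [ 0.817 -0.035  0.117]
scene cl [334. 273.] 251 [0.771 0.05  0.015] [0.813 0.092 0.097]
scene yellow [268. 180.] 398 z 0.016 0.128 mean [ 0.467 -0.153  0.082] topmean [ 0.461 -0.154  0.104] nozzle [ 0.462 -0.156  0.128]
scene yellow [311. 190.] 210 z 0.056 0.08 mean [ 0.496 -0.006  0.069] topmean 0 nozzle [0.524 0.006 0.08 ]
scene yellow [287. 263.] 310 z 0.089 0.117 mean [ 0.785 -0.07   0.109] topmean [ 0.785 -0.07   0.
[... 2106 characters left out ...]
n [ 0.568 -0.178  0.105] nozzle [ 0.575 -0.178  0.128]
side blue [300. 299.] 719 z 0.015 0.124 mean [ 0.327 -0.187  0.086] topmean [ 0.33  -0.181  0.105] nozzle [ 0.329 -0.175  0.124]
side purple [357. 303.] 698 z 0.015 0.129 mean [ 0.429 -0.28   0.087] topmean [ 0.433 -0.276  0.106] nozzle [ 0.435 -0.276  0.129]
side red [310. 222.] 136 z 0.071 0.105 mean [ 0.483 -0.014  0.087] topmean [ 0.482 -0.012  0.096] nozzle [ 0.497 -0.011  0.105]
side red [403. 277.] 701 z 0.015 0.126 mean [ 0.567 -0.296  0.084] topmean [ 0.573 -0.293  0.105] nozzle [ 0.575 -0.287  0.126]
side brown [425. 334.] 786 z 0.015 0.126 mean [ 0.501 -0.431  0.086] topmean [ 0.507 -0.429  0.105] nozzle [ 0.511 -0.431  0.126]
```

```bash
python3 - <<'E'
import cv2
a=cv2.imread('pics/scene0.png')[130:290,170:490]; cv2.imwrite('pics/sc_crop.png',cv2.resize(a,None,fx=2.5,fy=2.5,interpolation=2))
a=cv2.imread('pics/side0.png')[120:370,180:500]; cv2.imwrite('pics/si_crop.png',cv2.resize(a,None,fx=2.4,fy=2.4,interpolation=2))
E
```

```text
(no output)
```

View pics/sc_crop.png

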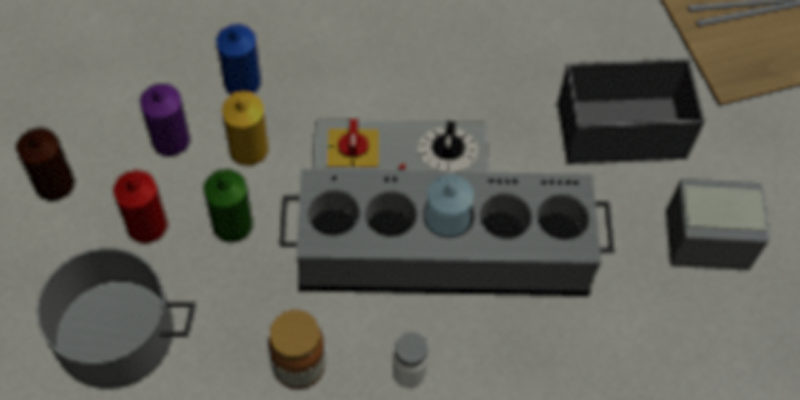

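View pics/si_crop.png

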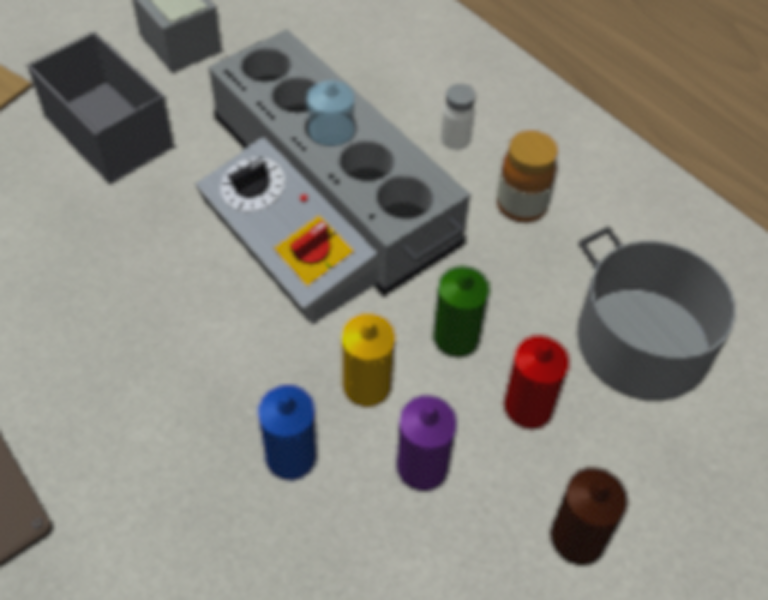

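```bash
cat >> h.py <<'E'
from scipy.optimize import least_squares
RNG={'yellow':(18,32),'green':(45,80),'red':(0,4),'brown':(0,12),'blue':(100,122),'purple':(125,155)}
def bottle(cs,nm,near,rad=.06):
    out=[];each=[]
    for c in cs:
        P=pts(c); m=(np.hypot(P[...,0]-near[0],P[...,1]-near[1])<rad)&(P[...,2]>.03)&(P[...,2]<.088)&(c['depth']>0)
        hsv=cv2.cvtColor(c['img'],cv2.COLOR_BGR2HSV).astype(int); m&=(hsv[...,1]>90)&(hsv[...,0]>=RNG[nm][0])&(hsv[...,0]<=RNG[nm][1])
        q=P[m][:,:2]; 
        if len(q)<20: continue
        f=lambda p:np.hypot(q[:,0]-p[0],q[:,1]-p[1])-.029
        o=-c['R'].T@c['t']; d=(np.array(near)-o[:2]); 
        s=least_squares(f,q.mean(0)+.02*d/np.linalg.norm(d),loss='soft_l1',f_scale=.002).x
        each.append(s.round(4))
    return np.mean(each,0).round(4),each
E
python3 - <<'E'
from h import *
C=[dict(np.load(n+'0.npz')) for n in ['scene','side']]
for nm,p in dict(brown=(.513,-.428),yellow=(.455,-.16),red=(.58,-.289),green=(.577,-.172),blue=(.335,-.176),purple=(.44,-.27)).items(): print(nm,bottle(C,nm,p))
for n,c in zip(['scene','side'],C):
    P=pts(c); z=P[...,2]; X=P[...,0];Y=P[...,1]
    m=(abs(z-.1)<.004)&(X>.5)&(X<.7)&(Y>-.08)&(Y<.32)
    m=cv2.morphologyEx(m.astype(np.uint8),cv2.MORPH_OPEN,np.ones((3,3)))>0
    r=cv2.minAreaRect(P[m][:,:2].astype(np.float32)*1000); print(n,'block',r,P[m][:,:2].min(0),P[m][:,:2].max(0),np.median(z[m]))
    # wells: dark contours in gray
    q=P[m][:,:2]
    g=cv2.cvtColor(c['img'],cv2.COLOR_BGR2GRAY)
    full=cv2.fillPoly(np.zeros(g.shape,np.uint8),[cv2.convexHull(np.argwhere(m)[:,::-1].astype(np.int32))],1)
    print('medgray',np.median(g[m]))
    dk=((g<0.62*np.median(g[m]))&(full>0)).astype(np.uint8)
    cs,_=cv2.findContours(dk,0,2)
    for k in cs:
        if len(k)>8 and cv2.contourArea(k)>60:
            e=cv2.fitEllipse(k); print('well',np.round(e[0],1),np.round(e[1],1),ray(c,*e[0],.1).round(4))
    # tub rim
    t=(z>.09)&(z<.108)&(X>.3)&(X<.52)&(Y>.25)&(Y<.5)
    print('tub',cv2.minAreaRect(P[t][:,:2].astype(np.float32)*1000),np.median(z[t]))
    # switch/timer
    hsv=cv2.cvtColor(c['img'],cv2.COLOR_BGR2HSV).astype(int)
    w=(X>.43)&(X<.55)&(Y>-.1)&(Y<.22)
    for nm,mm in [('plate',w&(hsv[...,0]>18)&(hsv[...,0]<32)&(hsv[...,1]>100)),('redsw',w&(hsv[...,0]<5)&(hsv[...,1]>110)&(z>.09)),('blackknob',w&(g<50)&(z>.085)&(Y>.05)),('dial',w&(g>150)&(Y>.05)&(z<.085))]:
        if mm.sum()>3: print(nm,mm.sum(),P[mm].mean(0).round(4),P[mm].min(0).round(3),P[mm].max(0).round(3))
E
```

```text
brown (array([ 0.515 , -0.4256]), [array([ 0.5152, -0.4245]), array([ 0.5149, -0.4268])])
yellow (array([ 0.4532, -0.157 ]), [array([ 0.4532, -0.156 ]), array([ 0.4533, -0.158 ])])
red (array([ 0.5798, -0.2887]), [array([ 0.58  , -0.2877]), array([ 0.5797, -0.2897])])
green (array([ 0.5764, -0.1714]), [array([ 0.5765, -0.1703]), array([ 0.5763, -0.1725])])
blue (array([ 0.3345, -0.1746]), [array([ 0.3345, -0.1737]), array([ 0.3345, -0.1755])])
purple (array([ 0.4396, -0.2704]), [array([ 0.4398, -0.2695]), array([ 0.4394, -0.2714])])
scene block ((611.6767578125, 119.99404907226562), (135.52194213867188, 384.02947998046875), 0.5456609129905701) [ 0.54408331 -0.07257494] [0.67951831 0.31220573] 0.09991528898276289
medgray 97.0
well [394.9 216.6] [17.  19.5] [0.6139 0.2679 0.1   ]
well [372.  216.2] [17.  19.5] [0.6135 0.1939 0.1   ]
well [326.1 215.4] [17.1 19.2] [0.613 0.046 0.1  ]
well [303.3 214.9] [17.  19.3] [ 0.6121 -0.0275  0.1   ]
tub ((413.24407958984375, 383.2294921875), (115.1876220703125, 179.47177124023438), 2.874922037124634) 0.09765203036160798
plate 202 [ 0.4969 -0.0058
[... 360 characters left out ...]
 0.31221221] 0.10069027697083001
medgray 128.0
well [347.9 202.1] [16.3 21.6] [ 0.6066 -0.031   0.1   ]
well [332.  186.9] [15.3 20.5] [0.607  0.0431 0.1   ]
well [301.9 159.2] [14.2 15.6] [0.6051 0.1944 0.1   ]
well [290.2 146.9] [12.2 19.2] [0.6087 0.2648 0.1   ]
tub ((411.9782409667969, 381.4768981933594), (109.9334716796875, 186.0497283935547), 3.767544746398926) 0.09825115603016116
plate 315 [ 0.4853 -0.015   0.0666] [ 0.454 -0.098 -0.001] [0.523 0.03  0.092]
redsw 60 [ 0.4816 -0.0115  0.0973] [ 0.461 -0.016  0.09 ] [ 0.504 -0.005  0.104]
blackknob 60 [0.4816 0.1177 0.0939] [0.462 0.112 0.085] [0.505 0.125 0.103]
dial 853 [0.469  0.1244 0.0476] [ 0.43   0.051 -0.004] [0.54  0.22  0.079]
```

Call:
move_arm(linear=[[0.022,-0.026,0.001],[0.022,-0.026,0.001],[0.022,-0.026,0.001],[0.022,-0.026,0.001],[0.022,-0.026,0.001],[0.022,-0.026,0.001],[0.022,-0.026,0.001],[0.022,-0.026,0.001],[0.022,-0.026,0.001],[0.022,-0.026,0.001],[0.022,-0.026,0.001],[0.022,-0.026,0.001],[0.022,-0.026,0.001],[0.022,-0.026,0.001],[0.022,-0.026,0.001],[0.022,-0.026,0.001],[0.022,-0.026,0.001],[0.022,-0.026,0.001],[0.022,-0.026,0.001],[0.022,-0.026,0.001]], twist=[[0,0,-3.8],[0,0,-3.8],[0,0,-3.8],[0,0,-3.8],[0,0,-3.8],[0,0,-3.8],[0,0,-3.8],[0,0,-3.8],[0,0,-3.8],[0,0,-3.8],[0,0,-3.8],[0,0,-3.8],[0,0,-3.8],[0,0,-3.8],[0,0,-3.8],[0,0,-3.8],[0,0,-3.8],[0,0,-3.8],[0,0,-3.8],[0,0,-3.8]], grip=1, force=30)

```text
time: 1.82
eef_pos: [0.6136, 0.108, 0.2506]
tcp_rot: [0.728, 0.685, -0.003, -0.006]
contact_force: [0.4, 1.1, 0.1]
opening: 0.998
```

```bash
cat >> h.py <<'E'
from scipy.spatial.transform import Rotation as Rr
def st(target=None,az=90,tilt=0):
    """prints pose, and delta to target pos / orientation (tilt deg: tool z = -(−sin t,0,cos t))"""
    s=get_state(); p=s['eef_pos']; R=Rr.from_quat(s['tcp_rot'])
    n=np.array([-np.sin(np.radians(tilt)),0,np.cos(np.radians(tilt))])
    zt=-n; a=np.radians(az); x=np.array([np.cos(a),np.sin(a),0]); x[2]=-(x@n)/n[2]; 
    # az measured about n: build from slope frame
    u=np.array([n[2],0,-n[0]]); v=np.cross(n,u); x=np.cos(a)*u+np.sin(a)*v
    G=Rr.from_matrix(np.stack([x,np.cross(zt,x),zt],1))
    tw=np.degrees((G*R.inv()).as_rotvec())
    xx=R.apply([1,0,0])
    print('t',s['time'],'p',p.round(4),'az',np.degrees(np.arctan2(xx[1],xx[0])).round(1),'open',round(s['opening'],3),'F',np.round(s['contact_force'],1),'q',np.round(s['qpos'],2))
    if target is not None: print('  d',(np.array(target)-p).round(4),'tw',tw.round(2))
def snap(n,f):
    c=cam(n); cv2.imwrite('pics/'+f,c['img']); return c
E
python3 - <<'E'
from h import *
c=snap('wrist','w1.png'); np.savez('w1.npz',**c); st([.611,.119,.25])
for y in [-.029,.045,.119,.193,.267]: print(np.round(proj(c,[.611,y,.1]),0))
print('bottle rim',proj(c,[.611,.119,.145]))
E
```

```text
t 1.8667 p [0.6172 0.1027 0.2507] az 86.2 open 1.002 F [ 0.6 -3.4 -0. ] q [0.   0.18 1.69 0.   1.29 0.07]
  d [-0.0062  0.0163 -0.0007] tw [ 0.01 -0.46  3.84]
[321. 321.]
[317. 253.]
[312. 175.]
[306.  86.]
[299. -17.]
bottle rim (np.float64(310.5299790452336), np.float64(187.00642354833994))
```

View pics/w1.png

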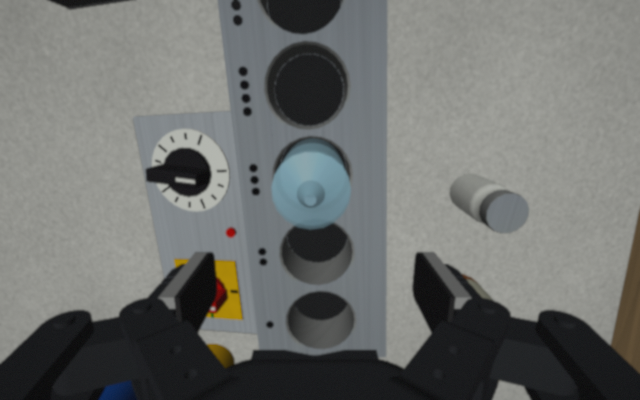

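Call:
move_arm(linear=[[-0.003,0.008,0],[-0.003,0.008,0],[0,0,0],[0,0,0]], twist=[[0,-0.2,2],[0,-0.2,2],[0,0,0],[0,0,0]])

```text
time: 2.2
eef_pos: [0.6109, 0.1178, 0.2486]
tcp_rot: [0.705, 0.709, -0.001, -0.002]
contact_force: [-0.4, 0.1, 0.4]
opening: 1.0
```

```bash
python3 -c "
from h import *
st([.611,.119,.124])"
```

```text
t 2.2 p [0.6109 0.1178 0.2486] az 90.3 open 1.0 F [-0.4  0.1  0.4] q [0.03 0.17 1.7  0.   1.28 0.02]
  d [ 1.000e-04  1.200e-03 -1.246e-01] tw [-0.01 -0.23 -0.3 ]
```

Call:
move_arm(linear=[[0,0.001,-0.031],[0,0,-0.031],[0,0,-0.031],[0,0,-0.029],[0,0,0],[0,0,0]], twist=[[0,0,0],[0,0,0],[0,0,0],[0,0,0],[0,0,0],[0,0,0]])

```text
time: 2.7
eef_pos: [0.6076, 0.1275, 0.1279]
tcp_rot: [0.7, 0.714, 0.002, 0.001]
contact_force: [-0.1, -0.9, 2.2]
opening: 1.001
```

Call:
move_arm(linear=[[0,0,0],[0,0,0],[0,0,0],[0,0,0],[0,0,0],[0,0,0],[0,0,0],[0,0,0]], twist=[[0,0,0],[0,0,0],[0,0,0],[0,0,0],[0,0,0],[0,0,0],[0,0,0],[0,0,0]], grip=0, force=30)

```text
time: 3.37
eef_pos: [0.6117, 0.1295, 0.1385]
tcp_rot: [0.699, 0.715, 0.008, 0.006]
contact_force: [-0.2, -0.2, -0.7]
opening: 0.668
```

```bash
python3 -c "
from h import *
st([.611,.119,.124])"
```

```text
t 3.3667 p [0.6117 0.1295 0.1385] az 91.3 open 0.668 F [-0.2 -0.2 -0.7] q [0.05 0.27 1.79 0.   1.06 0.02]
  d [-0.0007 -0.0105 -0.0145] tw [-0.1   1.12 -1.28]
```

Call:
move_arm(linear=[[0,0,0],[0,0,0],[0,0,0],[0,0,0],[0,0,0],[0,0,0]], twist=[[0,0,0],[0,0,0],[0,0,0],[0,0,0],[0,0,0],[0,0,0]], grip=1)

```text
time: 3.87
eef_pos: [0.6121, 0.1292, 0.1388]
tcp_rot: [0.699, 0.715, 0.008, 0.007]
contact_force: [0.3, 0.3, -0.6]
opening: 1.001
```

```bash
python3 -c "
from h import *
st([.611,.119,.124])
c=snap('wrist','w2.png')"
```

```text
t 3.8667 p [0.6121 0.1292 0.1388] az 91.2 open 1.001 F [ 0.3  0.3 -0.6] q [0.05 0.27 1.79 0.   1.06 0.02]
  d [-0.0011 -0.0102 -0.0148] tw [-0.1   1.15 -1.25]
```

View pics/w2.png

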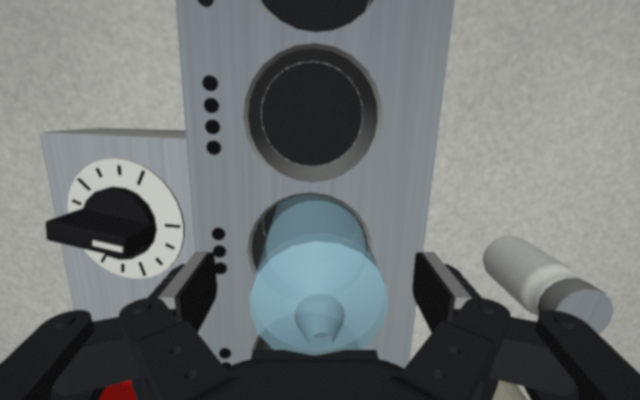

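Call:
move_arm(linear=[[-0.001,-0.01,0],[0,0,0],[0,0,-0.007],[0,0,-0.008],[0,0,0],[0,0,0]], twist=[[0,1,-1.2],[0,0,0],[0,0,0],[0,0,0],[0,0,0],[0,0,0]])

```text
time: 4.42
eef_pos: [0.6109, 0.1176, 0.1219]
tcp_rot: [0.708, 0.706, 0.001, -0.0]
contact_force: [-0.2, -0.2, 0.1]
opening: 1.001
```

```bash
python3 -c "
from h import *
st([.611,.119,.124])"
```

```text
t 4.4167 p [0.6109 0.1176 0.1219] az 89.9 open 1.001 F [-0.2 -0.2  0.1] q [0.03 0.29 1.8  0.   1.05 0.03]
  d [0.0001 0.0014 0.0021] tw [-0.09  0.02  0.13]
```

Call:
move_arm(linear=[[0,0.001,0],[0,0,0],[0,0,0],[0,0,0],[0,0,0],[0,0,0],[0,0,0]], twist=[[0,0,0],[0,0,0],[0,0,0],[0,0,0],[0,0,0],[0,0,0],[0,0,0]], grip=0, force=30)

```text
time: 5.0
eef_pos: [0.6105, 0.1192, 0.1214]
tcp_rot: [0.708, 0.707, 0.0, -0.001]
contact_force: [-0.6, -0.0, -0.4]
opening: 0.676
```

Call:
move_arm(linear=[[0,0,0.02],[0,0,0.025],[0,0,0.025],[0,0,0.025],[0,0,0.015],[0,0,0],[0,0,0]], twist=[[0,0,0],[0,0,0],[0,0,0],[0,0,0],[0,0,0],[0,0,0],[0,0,0]])

```text
time: 5.58
eef_pos: [0.6072, 0.1192, 0.2329]
tcp_rot: [0.708, 0.707, -0.002, -0.003]
contact_force: [-0.8, -0.0, -1.6]
opening: 0.67
```

```bash
python3 -c "
from h import *
st([.4125,.382,.24],180)
c=snap('side','s2.png')"
```

```text
t 5.5833 p [0.6072 0.1192 0.2329] az 89.9 open 0.67 F [-0.8 -0.  -1.6] q [0.03 0.17 1.72 0.   1.25 0.03]
  d [-0.1947  0.2628  0.0071] tw [ 0.27 -0.4  90.08]
```

View pics/s2.png

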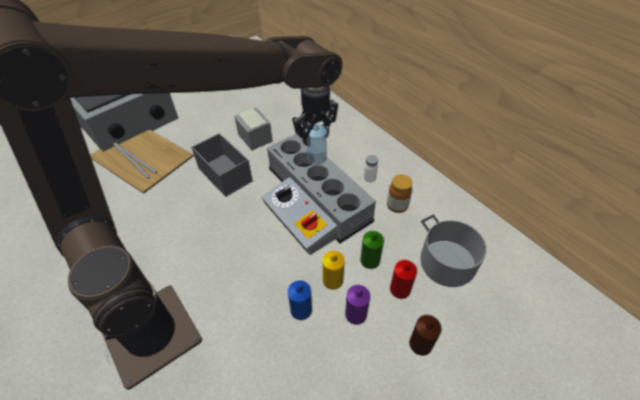

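Call:
move_arm(linear=[[-0.012,0.016,0],[-0.012,0.016,0],[-0.012,0.016,0],[-0.012,0.016,0],[-0.012,0.016,0],[-0.012,0.016,0],[-0.012,0.016,0],[-0.012,0.016,0],[-0.012,0.016,0],[-0.012,0.016,0],[-0.012,0.016,0],[-0.012,0.016,0],[-0.012,0.016,0],[-0.012,0.016,0],[-0.01,0.014,0],[-0.01,0.014,0],[0,0,0],[0,0,0]], twist=[[0,0,5.6],[0,0,5.6],[0,0,5.6],[0,0,5.6],[0,0,5.6],[0,0,5.6],[0,0,5.6],[0,0,5.6],[0,0,5.6],[0,0,5.6],[0,0,5.6],[0,0,5.6],[0,0,5.6],[0,0,5.6],[0,0,5.6],[0,0,5.6],[0,0,0],[0,0,0]])

```text
time: 7.13
eef_pos: [0.3943, 0.3742, 0.1947]
tcp_rot: [-0.033, 0.999, -0.025, -0.017]
contact_force: [0.6, -0.2, 0.4]
opening: 0.672
```

```bash
python3 -c "
from h import *
st([.4125,.382,.24],180)"
```

```text
t 7.1333 p [0.3943 0.3742 0.1947] az -176.2 open 0.672 F [ 0.6 -0.2  0.4] q [ 0.58  0.07  1.91 -0.03  1.22 -1.04]
  d [0.0182 0.0078 0.0453] tw [ 2.89 -1.89 -3.83]
```

Call:
move_arm(linear=[[0.009,0.004,0],[0.009,0.004,0],[0,0,0],[0,0,-0.025],[0,0,-0.025],[0,0,-0.025],[0,0,-0.025],[0,0,0],[0,0,0]], twist=[[1.4,-0.9,-2],[1.4,-0.9,-2],[0,0,0],[0,0,0],[0,0,0],[0,0,0],[0,0,0],[0,0,0],[0,0,0]])

```text
time: 7.88
eef_pos: [0.4131, 0.3756, 0.0863]
tcp_rot: [0.009, 1.0, -0.004, -0.004]
contact_force: [0.7, -0.3, 0.2]
opening: 0.668
```

```bash
python3 -c "
from h import *
st([.4125,.382,.09],180)
c=snap('side','s3.png')"
```

```text
t 7.8833 p [0.4131 0.3756 0.0863] az 179.0 open 0.668 F [ 0.7 -0.3  0.2] q [ 0.56  0.22  1.97 -0.    0.97 -0.99]
  d [-0.0006  0.0064  0.0037] tw [ 0.48 -0.48  0.99]
```

View pics/s3.png

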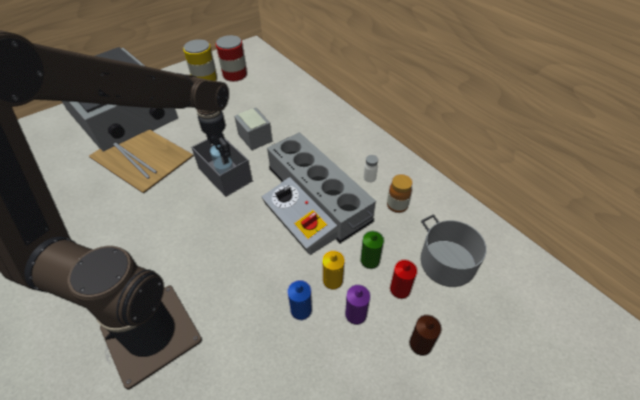

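Bottle is inside the tub (218,155). Releasing and rising.

Call:
move_arm(linear=[[0,0,0],[0,0,0],[0,0,0],[0,0,0],[0,0,0],[0,0,0]], twist=[[0,0,0],[0,0,0],[0,0,0],[0,0,0],[0,0,0],[0,0,0]], grip=1)

```text
time: 8.43
eef_pos: [0.4169, 0.3775, 0.094]
tcp_rot: [0.009, 1.0, -0.001, 0.001]
contact_force: [-0.3, 0.4, -0.0]
opening: 1.002
```

Call:
move_arm(linear=[[0,0,0.02],[0,0,0.03],[0,0,0.03],[0,0,0.03],[0,0,0.02],[0,0,0],[0,0,0]], twist=[[0,0,0],[0,0,0],[0,0,0],[0,0,0],[0,0,0],[0,0,0],[0,0,0]])

```text
time: 9.02
eef_pos: [0.4148, 0.3767, 0.2303]
tcp_rot: [0.009, 1.0, -0.001, 0.0]
contact_force: [-0.5, -0.1, -0.5]
opening: 0.999
```

```bash
python3 -c "
from h import *
c=snap('wrist','w4.png')
n=np.array([-.1736,0,.9848]); print(np.array([.487,-.006,.09])-.011*n+.1*n)
st([.47,-.006,.178],180,10)
"
```

```text
[ 0.4715496 -0.006      0.1776472]
t 9.0667 p [0.415  0.3768 0.2304] az 179.0 open 0.999 F [ 0.  -0.3  0.9] q [ 0.56  0.04  1.87 -0.    1.23 -1.  ]
  d [ 0.055  -0.3828 -0.0524] tw [ 0.06 -9.93  0.99]
```

View pics/w4.png

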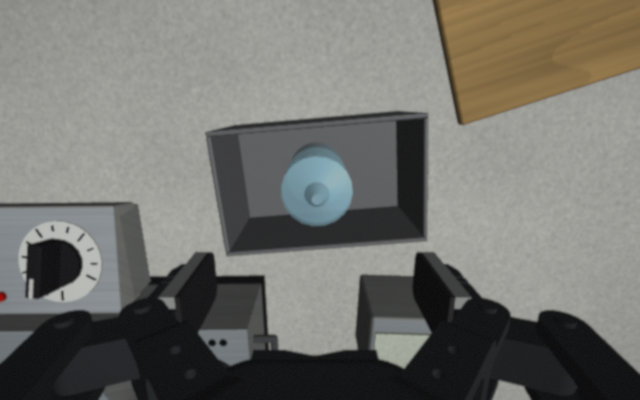

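Call:
move_arm(linear=[[0.003,-0.022,0],[0.003,-0.022,0],[0.003,-0.022,0],[0.003,-0.022,0],[0.003,-0.022,0],[0.003,-0.022,0],[0.003,-0.022,0],[0.003,-0.022,0],[0.003,-0.022,0],[0.003,-0.022,0],[0.003,-0.022,0],[0.003,-0.022,0],[0.003,-0.022,0],[0.003,-0.022,0],[0.003,-0.022,0],[0.003,-0.02,0],[0,0,0],[0,0,0],[0,0,0]], twist=[[0,-0.6,0],[0,-0.6,0],[0,-0.6,0],[0,-0.6,0],[0,-0.6,0],[0,-0.6,0],[0,-0.6,0],[0,-0.6,0],[0,-0.6,0],[0,-0.6,0],[0,-0.6,0],[0,-0.6,0],[0,-0.6,0],[0,-0.6,0],[0,-0.6,0],[0,-0.6,0],[0,0,0],[0,0,0],[0,0,0]], grip=0.5)

```text
time: 10.65
eef_pos: [0.445, 0.0101, 0.1919]
tcp_rot: [0.008, 0.998, -0.004, 0.059]
contact_force: [-0.3, 0.4, -0.4]
opening: 0.499
```

```bash
python3 -c "
from h import *
c=snap('wrist','w5.png')
st([.4715,-.006,.178],180,10)
print(proj(c,[.487,-.006,.0896]),proj(c,[.491,-.006,.066]),proj(c,[.491,.124,.066]))
"
```

```text
t 10.7 p [0.4449 0.0105 0.1918] az 179.2 open 0.497 F [-0.5  1.1 -0.8] q [-0.21 -0.27  2.23  0.02  1.07 -1.78]
  d [ 0.0266 -0.0165 -0.0138] tw [ 0.4  -3.28  0.87]
(np.float64(295.64246229833657), np.float64(235.9925963481175)) (np.float64(297.4744982850636), np.float64(226.64019480741908)) (np.float64(451.1254085444809), np.float64(224.94205839112777))
```

View pics/w5.png

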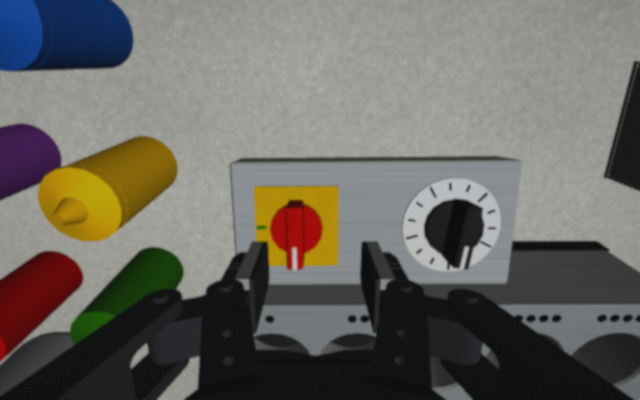

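Call:
move_arm(linear=[[0.013,-0.008,0],[0.013,-0.008,0],[0,0,0],[0,0,0]], twist=[[0.2,-1.6,0.4],[0.2,-1.6,0.4],[0,0,0],[0,0,0]])

```text
time: 11.03
eef_pos: [0.4703, -0.0014, 0.1899]
tcp_rot: [-0.003, 0.996, 0.001, 0.085]
contact_force: [-0.1, 0.8, 0.6]
opening: 0.5
```

```bash
python3 -c "
from h import *
st([.4885,-.006,.081],180,10)
"
```

```text
t 11.0333 p [ 0.4703 -0.0014  0.1899] az -179.7 open 0.5 F [-0.1  0.8  0.6] q [-0.24 -0.23  2.2   0.05  1.   -1.84]
  d [ 0.0182 -0.0046 -0.1089] tw [-0.14 -0.21 -0.32]
```

Call:
move_arm(linear=[[0.004,-0.001,-0.022],[0.003,-0.001,-0.022],[0.003,-0.001,-0.022],[0.003,-0.001,-0.015],[0,0,0],[0,0,0]], twist=[[0,-0.2,-0.3],[0,0,0],[0,0,0],[0,0,0],[0,0,0],[0,0,0]])

```text
time: 11.53
eef_pos: [0.4823, 0.0003, 0.1078]
tcp_rot: [-0.003, 0.996, 0.002, 0.087]
contact_force: [0.4, 0.0, 0.8]
opening: 0.505
```

```bash
python3 -c "
from h import *
st([.488,-.006,.082],180,10)
"
```

```text
t 11.5333 p [4.823e-01 3.000e-04 1.078e-01] az -179.7 open 0.505 F [0.4 0.  0.8] q [-0.23 -0.08  2.24  0.06  0.81 -1.85]
  d [ 0.0057 -0.0063 -0.0258] tw [-0.17 -0.06 -0.38]
```

Call:
move_arm(linear=[[0.002,-0.005,-0.012],[0.002,-0.002,-0.01],[0,0,0],[0,0,0]], twist=[[0,0,-0.4],[0,0,0],[0,0,0],[0,0,0]])

```text
time: 11.87
eef_pos: [0.4876, -0.0051, 0.0886]
tcp_rot: [-0.001, 0.996, 0.001, 0.088]
contact_force: [-0.1, 0.6, 0.2]
opening: 0.501
```

```bash
python3 -c "
from h import *
st([.488,-.006,.082],180,10)
c=snap('wrist','w6.png')
"
```

```text
t 11.8667 p [ 0.4876 -0.0051  0.0886] az -179.9 open 0.501 F [-0.1  0.6  0.2] q [-0.24 -0.03  2.24  0.06  0.76 -1.86]
  d [ 0.0004 -0.0009 -0.0066] tw [-0.14  0.15 -0.13]
```

View pics/w6.png

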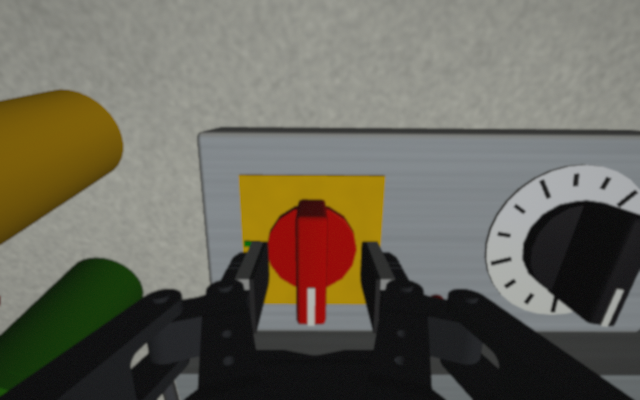

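Call:
move_arm(linear=[[0.001,-0.001,-0.006],[0,0,0],[0,0,0],[0,0,0]], twist=[[0,0,0],[0,0,0],[0,0,0],[0,0,0]])

```text
time: 12.25
eef_pos: [0.4899, -0.0061, 0.0846]
tcp_rot: [-0.001, 0.996, 0.001, 0.09]
contact_force: [0.1, 0.0, -0.2]
opening: 0.504
```

Call:
move_arm(linear=[[0,0,0],[0,0,0],[0,0,0],[0,0,0],[0,0,0],[0,0,0]], twist=[[0,0,0],[0,0,0],[0,0,0],[0,0,0],[0,0,0],[0,0,0]], grip=0, force=30)

```text
time: 12.75
eef_pos: [0.4902, -0.0066, 0.0853]
tcp_rot: [-0.0, 0.996, 0.001, 0.091]
contact_force: [-0.5, -0.5, -0.1]
opening: 0.147
```

```bash
python3 -c "
from h import *
st([.488,-.006,.082],180,10)
"
```

```text
t 12.75 p [ 0.4902 -0.0066  0.0853] az 180.0 open 0.147 F [-0.5 -0.5 -0.1] q [-0.24 -0.02  2.24  0.07  0.75 -1.86]
  d [-0.0022  0.0006 -0.0033] tw [-0.09  0.43 -0.01]
```

Call:
move_arm(linear=[[0,0,0],[0,0,0],[0,0,0],[0,0,0],[0,0,0],[0,0,0],[0,0,0],[0,0,0],[0,0,0],[0,0,0],[0,0,0],[0,0,0],[0,0,0]], twist=[[1,0,-5.9],[1,0,-5.9],[1,0,-5.9],[1,0,-5.9],[1,0,-5.9],[1,0,-5.9],[1,0,-5.9],[1,0,-5.9],[1,0,-5.9],[1,0,-5.9],[1,0,-5.9],[0,0,0],[0,0,0]])

```text
time: 13.83
eef_pos: [0.4878, -0.0102, 0.0849]
tcp_rot: [0.561, 0.824, 0.04, 0.072]
contact_force: [-1.8, -1.6, 0.2]
opening: 0.145
```

```bash
python3 -c "
from h import *
st([.488,-.006,.083],90,10)
"
```

```text
t 13.8333 p [ 0.4878 -0.0102  0.0849] az 111.2 open 0.145 F [-1.8 -1.6  0.2] q [-0.24 -0.02  2.23  0.04  0.76 -0.64]
  d [ 0.0002  0.0042 -0.0019] tw [  4.49  -0.69 -21.14]
```

Call:
move_arm(linear=[[0,0.002,0],[0,0.002,0],[0,0,0],[0,0,0],[0,0,0],[0,0,0]], twist=[[1.1,-0.2,-5.3],[1.1,-0.2,-5.3],[1.1,-0.2,-5.3],[1.1,-0.2,-5.3],[0,0,0],[0,0,0]])

```text
time: 14.33
eef_pos: [0.4864, -0.0105, 0.0845]
tcp_rot: [0.702, 0.707, 0.056, 0.064]
contact_force: [-0.6, -0.4, -0.6]
opening: 0.146
```

Call:
move_arm(linear=[[0,0,0],[0,0,0],[0,0,0],[0,0,0],[-0.003,0,0.015],[-0.004,0,0.025],[-0.004,0,0.03],[-0.004,0,0.03],[0,0,0],[0,0,0]], twist=[[0,0,0],[0,0,0],[0,0,0],[0,0,0],[0,0,0],[0,0,0],[0,0,0],[0,0,0],[0,0,0],[0,0,0]], grip=0.5)

```text
time: 15.17
eef_pos: [0.4688, -0.0094, 0.1867]
tcp_rot: [0.697, 0.712, 0.054, 0.062]
contact_force: [0.0, 0.4, -1.9]
opening: 0.5
```

```bash
python3 -c "
from h import *
st([.48,-.2,.27],90,0)
c=snap('wrist','w7.png'); c=snap('side','s7.png'); C=[c,cam('scene')]
for nm,p in dict(brown=(.513,-.428),yellow=(.455,-.16),red=(.58,-.289),green=(.577,-.172)).items(): print(nm,bottle(C,nm,p))
"
```

```text
t 15.1667 p [ 0.4688 -0.0094  0.1867] az 91.2 open 0.5 F [ 0.   0.4 -1.9] q [-0.25 -0.23  2.21  0.04  1.   -0.29]
  d [ 0.0112 -0.1906  0.0833] tw [ 0.69  9.42 -1.21]
brown (array([ 0.5152, -0.4256]), [array([ 0.5148, -0.4267]), array([ 0.5155, -0.4244])])
yellow (array([ 0.4533, -0.1569]), [array([ 0.4533, -0.1581]), array([ 0.4533, -0.1557])])
red (array([ 0.5798, -0.2888]), [array([ 0.5796, -0.2896]), array([ 0.58 , -0.288])])
green (array([ 0.5764, -0.1716]), [array([ 0.5764, -0.1726]), array([ 0.5763, -0.1707])])
```

View pics/w7.png

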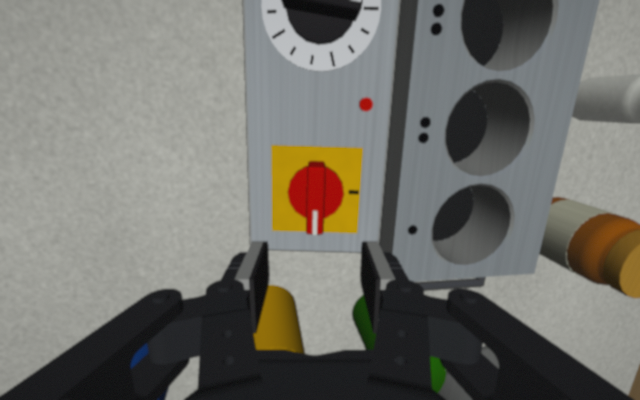

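View pics/s7.png

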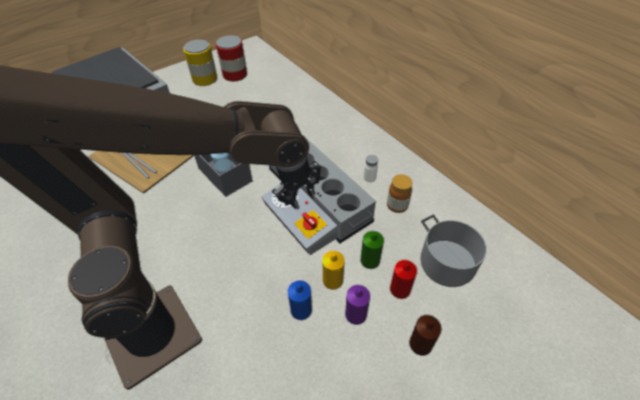

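Call:
move_arm(linear=[[0,0,0.02],[0.002,-0.021,0.01],[0.002,-0.021,0.006],[0.002,-0.021,0.006],[0.002,-0.021,0.006],[0.002,-0.021,0.006],[0.002,-0.021,0.006],[0.002,-0.021,0.006],[0.003,-0.021,0.005],[0.003,-0.021,0.005],[0.003,-0.021,0.005],[0.003,-0.021,0.005],[0.003,-0.021,0.005],[0.003,-0.021,0.005],[0.003,-0.021,0.005],[0.003,-0.021,0.004],[0.003,-0.021,0.004],[0.003,-0.02,0.004],[0,0,0],[0,0,0]], twist=[[0,0.5,0],[0,0.5,0],[0,0.5,0],[0,0.5,0],[0,0.5,0],[0,0.5,0],[0,0.5,0],[0,0.5,0],[0,0.5,0],[0,0.5,0],[0,0.5,0],[0,0.5,0],[0,0.5,0],[0,0.5,0],[0,0.5,0],[0,0.5,0],[0,0.5,0],[0,0.5,0],[0,0,0],[0,0,0]], grip=1)

```text
time: 16.98
eef_pos: [0.4998, -0.3758, 0.2564]
tcp_rot: [0.697, 0.716, -0.011, -0.036]
contact_force: [0.2, -0.7, -0.3]
opening: 1.003
```

```bash
python3 -c "
from h import *
st([.515,-.4256,.16],90,0)
"
```

```text
t 16.9833 p [ 0.4998 -0.3758  0.2564] az 91.4 open 1.003 F [ 0.2 -0.7 -0.3] q [-0.8   0.21  1.64 -0.02  1.36 -0.82]
  d [ 0.0152 -0.0498 -0.0964] tw [-2.   -3.81 -1.47]
```

Call:
move_arm(linear=[[0.005,-0.017,-0.01],[0.005,-0.017,-0.02],[0.005,-0.016,-0.02],[0,0,-0.02],[0,0,0],[0,0,0]], twist=[[-0.7,-1.3,-0.5],[-0.7,-1.3,-0.5],[-0.6,-1.2,-0.5],[0,0,0],[0,0,0],[0,0,0]])

```text
time: 17.48
eef_pos: [0.5141, -0.4207, 0.1762]
tcp_rot: [0.706, 0.708, 0.002, -0.005]
contact_force: [-0.4, 1.0, 1.2]
opening: 0.998
```

```bash
python3 -c "
from h import *
st([.515,-.4256,.072],90,0)
"
```

```text
t 17.4833 p [ 0.5141 -0.4207  0.1762] az 90.1 open 0.998 F [-0.4  1.   1.2] q [-0.84  0.32  1.65  0.    1.18 -0.84]
  d [ 0.0009 -0.0049 -0.1042] tw [-0.52 -0.23 -0.11]
```

Call:
move_arm(linear=[[0.001,-0.004,-0.02],[0,-0.001,-0.024],[0,0,-0.024],[0,0,-0.02],[0,0,0],[0,0,0],[0,0,0]], twist=[[-0.5,-0.2,0],[0,0,0],[0,0,0],[0,0,0],[0,0,0],[0,0,0],[0,0,0]])

```text
time: 18.07
eef_pos: [0.5182, -0.4219, 0.0932]
tcp_rot: [0.704, 0.71, 0.0, 0.003]
contact_force: [-0.5, -0.1, 0.3]
opening: 0.999
```

```bash
python3 -c "
from h import *
st([.515,-.4256,.072],90,0)
"
```

```text
t 18.0667 p [ 0.5182 -0.4219  0.0932] az 90.5 open 0.999 F [-0.5 -0.1  0.3] q [-0.84  0.41  1.7   0.    1.03 -0.84]
  d [-0.0032 -0.0037 -0.0212] tw [ 0.24  0.27 -0.46]
```

Call:
move_arm(linear=[[-0.003,-0.004,-0.01],[0,0,-0.01],[0,0,0],[0,0,0],[0,0,0]], twist=[[0,0,-0.4],[0,0,0],[0,0,0],[0,0,0],[0,0,0]])

```text
time: 18.48
eef_pos: [0.5176, -0.4285, 0.0784]
tcp_rot: [0.707, 0.707, -0.0, 0.008]
contact_force: [-0.1, 0.2, -1.1]
opening: 1.002
```

Call:
move_arm(linear=[[0,0,0],[0,0,0],[0,0,0],[0,0,0],[0,0,0],[0,0,0],[0,0,0]], twist=[[0,0,0],[0,0,0],[0,0,0],[0,0,0],[0,0,0],[0,0,0],[0,0,0]], grip=0, force=50)

```text
time: 19.07
eef_pos: [0.5177, -0.4293, 0.0796]
tcp_rot: [0.707, 0.707, -0.0, 0.009]
contact_force: [-0.7, 0.1, -0.2]
opening: 0.665
```

```bash
python3 -c "
from h import *
st([.515,-.4256,.072],90,0)
"
```

```text
t 19.0667 p [ 0.5177 -0.4293  0.0796] az 90.0 open 0.665 F [-0.7  0.1 -0.2] q [-0.84  0.43  1.7   0.    0.99 -0.84]
  d [-0.0027  0.0037 -0.0076] tw [ 0.76  0.7  -0.05]
```

Call:
move_arm(linear=[[0,0,0.015],[0,0,0.025],[0,0,0.025],[0,0,0.025],[0,0,0.025],[0,0,0.025],[0,0,0.025],[0,0,0.015],[0,0,0],[0,0,0]], twist=[[0,0,0],[0,0,0],[0,0,0],[0,0,0],[0,0,0],[0,0,0],[0,0,0],[0,0,0],[0,0,0],[0,0,0]])

```text
time: 19.9
eef_pos: [0.5137, -0.4231, 0.2683]
tcp_rot: [0.707, 0.708, 0.001, 0.004]
contact_force: [0.7, 1.0, -2.8]
opening: 0.663
```

```bash
python3 -c "
from h import *
st([.611,-.0327,.26],90,0)
c=snap('side','s8.png')
"
```

```text
t 19.9 p [ 0.5137 -0.4231  0.2683] az 90.1 open 0.663 F [ 0.7  1.  -2.8] q [-0.84  0.24  1.58  0.    1.32 -0.84]
  d [ 0.0973  0.3904 -0.0083] tw [ 0.24  0.35 -0.08]
```

View pics/s8.png

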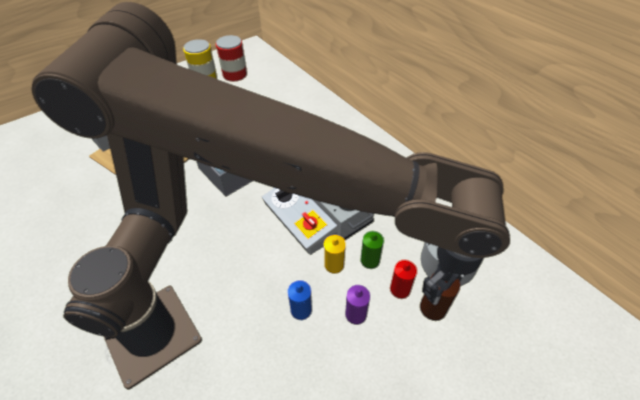

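Brown is held and upright at (437,295). Now carry to well 1.

Call:
move_arm(linear=[[0.003,0.015,0.001],[0.005,0.021,0.001],[0.005,0.021,0.001],[0.005,0.021,0.001],[0.005,0.021,0.001],[0.005,0.021,0.001],[0.005,0.021,0.001],[0.005,0.021,0.001],[0.005,0.021,0.001],[0.005,0.021,0.001],[0.005,0.021,0.001],[0.005,0.021,0.001],[0.005,0.021,0.001],[0.005,0.021,0.001],[0.005,0.021,0.001],[0.005,0.021,0.001],[0.005,0.021,0.001],[0.004,0.015,0.001],[0,0,0],[0,0,0]], twist=[[0,0,0],[0,0,0],[0,0,0],[0,0,0],[0,0,0],[0,0,0],[0,0,0],[0,0,0],[0,0,0],[0,0,0],[0,0,0],[0,0,0],[0,0,0],[0,0,0],[0,0,0],[0,0,0],[0,0,0],[0,0,0],[0,0,0],[0,0,0]])

```text
time: 21.62
eef_pos: [0.5828, -0.0151, 0.2421]
tcp_rot: [0.705, 0.708, -0.008, -0.034]
contact_force: [0.2, -0.6, -2.3]
opening: 0.67
```

```bash
python3 -c "
from h import *
st([.611,-.0327,.19],90,0)
"
```

```text
t 21.6167 p [ 0.5828 -0.0151  0.2421] az 90.2 open 0.67 F [ 0.2 -0.6 -2.3] q [-0.21  0.12  1.77  0.03  1.32 -0.22]
  d [ 0.0282 -0.0176 -0.0521] tw [-2.18 -3.41 -0.22]
```

Call:
move_arm(linear=[[0.014,-0.009,-0.01],[0.013,-0.009,-0.02],[0,0,-0.01],[0,0,0],[0,0,0],[0,0,0]], twist=[[-1,-1.7,0],[-1,-1.7,0],[0,0,0],[0,0,0],[0,0,0],[0,0,0]])

```text
time: 22.12
eef_pos: [0.6055, -0.0334, 0.1956]
tcp_rot: [0.706, 0.708, -0.002, -0.005]
contact_force: [-0.6, -0.5, -1.8]
opening: 0.666
```

```bash
python3 -c "
from h import *
st([.611,-.0327,.19],90,0)
C=[cam('side'),cam('scene')]
for i,c in enumerate(C): cv2.imwrite('pics/p9%d.png'%i,c['img'])
"
```

```text
t 22.1167 p [ 0.6055 -0.0334  0.1956] az 90.2 open 0.666 F [-0.6 -0.5 -1.8] q [-0.22  0.18  1.78  0.    1.19 -0.23]
  d [ 0.0055  0.0007 -0.0056] tw [-0.26 -0.61 -0.17]
```

View pics/p90.png

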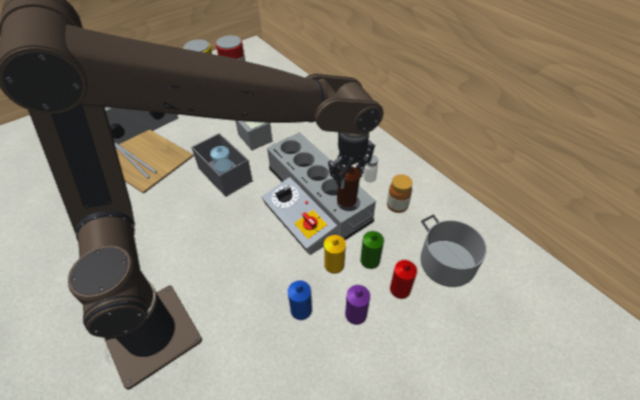

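View pics/p91.png

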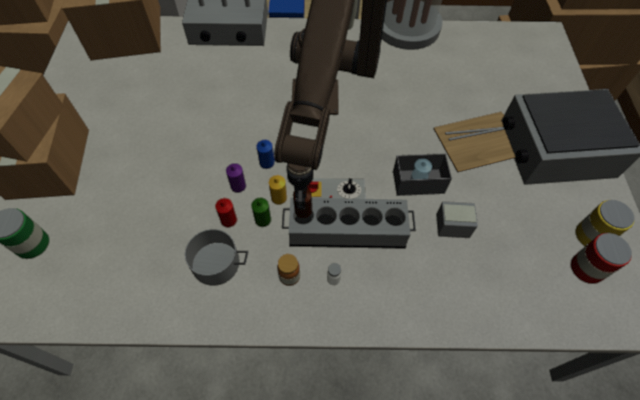

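```bash
cat >> h.py <<'E'
def held(cs,nm,near,z0,z1):
    o=[]
    for c in cs:
        P=pts(c); m=(np.hypot(P[...,0]-near[0],P[...,1]-near[1])<.05)&(P[...,2]>z0)&(P[...,2]<z1)&(c['depth']>0)
        hsv=cv2.cvtColor(c['img'],cv2.COLOR_BGR2HSV).astype(int); m&=(hsv[...,1]>90)&(hsv[...,0]>=RNG[nm][0])&(hsv[...,0]<=RNG[nm][1])
        q=P[m]
        if len(q)<20: print('few'); continue
        ctr=-c['R'].T@c['t']; d=(np.array(near)-ctr[:2]); d/=np.linalg.norm(d)
        f=lambda p:np.hypot(q[:,0]-p[0]-p[2]*(q[:,2]-z0),q[:,1]-p[1]-p[3]*(q[:,2]-z0))-.029
        s=least_squares(f,np.r_[q[:,:2].mean(0)+.02*d,0,0],loss='soft_l1',f_scale=.002).x
        print('held base xy',s[:2].round(4),'lean',s[2:].round(3),len(q),q[:,2].min().round(3))
E
python3 - <<'E'
from h import *
C=[cam('side'),cam('scene')]
held(C,'brown',(.6055,-.030),.12,.17)
print(bottle(C,'yellow',(.465,-.125),.08))
E
```

```text
held base xy [ 0.6025 -0.03  ] lean [ 0.04  -0.025] 206 0.121
held base xy [ 0.603  -0.0286] lean [ 0.046 -0.002] 106 0.121
(array([ 0.4864, -0.1209]), [array([ 0.4865, -0.122 ]), array([ 0.4862, -0.1198])])
```

Call:
move_arm(linear=[[0.007,0,0],[0,0,0],[0,0,-0.006],[0,0,-0.006],[0,0,0],[0,0,0]], twist=[[0,1.2,0],[0,0,0],[0,0,0],[0,0,0],[0,0,0],[0,0,0]])

```text
time: 22.82
eef_pos: [0.614, -0.0333, 0.1872]
tcp_rot: [0.706, 0.708, -0.007, -0.009]
contact_force: [0.6, 0.2, -1.9]
opening: 0.664
```

```bash
python3 -c "
from h import *
st([.611,-.0327,.13],90,0)
C=[cam('side'),cam('scene')]
held(C,'brown',(.611,-.030),.112,.16)
"
```

```text
t 22.8167 p [ 0.614  -0.0333  0.1872] az 90.2 open 0.664 F [ 0.6  0.2 -1.9] q [-0.22  0.21  1.76 -0.    1.19 -0.22]
  d [-0.003   0.0006 -0.0572] tw [-0.16 -1.34 -0.23]
held base xy [ 0.609  -0.0298] lean [ 0.063 -0.017] 205 0.112
held base xy [ 0.6094 -0.0285] lean [0.052 0.003] 96 0.113
```

Call:
move_arm(linear=[[-0.002,0,0],[0,0,0],[0,0,-0.012],[0,0,-0.012],[0,0,0],[0,0,0]], twist=[[0,-2.8,0],[0,0,0],[0,0,0],[0,0,0],[0,0,0],[0,0,0]])

```text
time: 23.42
eef_pos: [0.6119, -0.0333, 0.161]
tcp_rot: [0.706, 0.708, 0.01, 0.008]
contact_force: [0.5, -1.0, -2.7]
opening: 0.666
```

```bash
python3 -c "
from h import *
st([.611,-.0327,.13],90,0)
C=[cam('side'),cam('scene')]
held(C,'brown',(.611,-.030),.104,.145)
"
```

```text
t 23.4167 p [ 0.6119 -0.0333  0.161 ] az 90.2 open 0.666 F [ 0.5 -1.  -2.7] q [-0.22  0.21  1.81  0.01  1.09 -0.23]
  d [-0.0009  0.0006 -0.031 ] tw [-0.16  1.42 -0.22]
held base xy [ 0.6111 -0.0303] lean [ 0.006 -0.021] 165 0.104
held base xy [ 0.6104 -0.0278] lean [ 0.025 -0.026] 86 0.105
```

Centred and 20 mm into the well; continue down.

Call:
move_arm(linear=[[0,0,-0.012],[0,0,-0.012],[0,0,-0.006],[0,0,0],[0,0,0]], twist=[[0,0,0],[0,0,0],[0,0,0],[0,0,0],[0,0,0]])

```text
time: 23.93
eef_pos: [0.6131, -0.0333, 0.1292]
tcp_rot: [0.706, 0.708, 0.01, 0.009]
contact_force: [-1.5, 1.4, 5.0]
opening: 0.669
```

```bash
python3 -c "
from h import *
st([.611,-.0327,.13],90,0)
"
```

```text
t 23.9333 p [ 0.6131 -0.0333  0.1292] az 90.2 open 0.669 F [-1.5  1.4  5. ] q [-0.22  0.25  1.83  0.01  1.03 -0.23]
  d [-0.0021  0.0006  0.0008] tw [-0.15  1.53 -0.22]
```

Call:
move_arm(linear=[[0,0,0],[0,0,0],[0,0,0],[0,0,0],[0,0,0],[0,0,0]], twist=[[0,0,0],[0,0,0],[0,0,0],[0,0,0],[0,0,0],[0,0,0]], grip=1)

```text
time: 24.43
eef_pos: [0.6155, -0.0339, 0.1328]
tcp_rot: [0.706, 0.708, 0.012, 0.011]
contact_force: [0.2, -0.0, -0.0]
opening: 1.002
```

Call:
move_arm(linear=[[0,0,0.015],[0,0,0.025],[0,0,0.025],[0,0,0.025],[0,0,0.02],[0,0,0],[0,0,0]], twist=[[0,0,0],[0,-0.3,0],[0,-0.3,0],[0,0,0],[0,0,0],[0,0,0],[0,0,0]])

```text
time: 25.02
eef_pos: [0.6132, -0.0336, 0.2458]
tcp_rot: [0.706, 0.708, 0.015, 0.014]
contact_force: [0.5, 0.1, -0.5]
opening: 0.999
```

```bash
cat >> h.py <<'E'
def well(cs,nm,near):
    for c in cs:
        P=pts(c); m=(np.hypot(P[...,0]-near[0],P[...,1]-near[1])<.05)&(P[...,2]>.104)&(c['depth']>0)
        hsv=cv2.cvtColor(c['img'],cv2.COLOR_BGR2HSV).astype(int); m&=(hsv[...,1]>80)&(hsv[...,0]>=RNG[nm][0])&(hsv[...,0]<=RNG[nm][1])
        if m.sum(): print(nm,'in well: top z',P[m][:,2].max().round(3),'n',m.sum())
    held(cs,nm,near,.104,.142)
E
python3 -c "
from h import *
st([.4864,-.121,.16],90,0)
C=[cam('side'),cam('scene')]
cv2.imwrite('pics/p10.png',C[0]['img'])
well(C,'brown',(.611,-.029))
print(bottle(C,'yellow',(.486,-.121)))
"
```

```text
t 25.0167 p [ 0.6132 -0.0336  0.2458] az 90.2 open 0.999 F [ 0.5  0.1 -0.5] q [-0.22  0.13  1.75  0.01  1.22 -0.23]
  d [-0.1268 -0.0874 -0.0858] tw [-0.09  2.36 -0.22]
brown in well: top z 0.178 n 424
brown in well: top z 0.523 n 353
held base xy [ 0.6117 -0.0305] lean [-0.01   0.032] 152 0.105
held base xy [ 0.6116 -0.0278] lean [ 0.003 -0.007] 88 0.105
(array([ 0.4866, -0.121 ]), [array([ 0.4865, -0.122 ]), array([ 0.4866, -0.12  ])])
```

View pics/p10.png

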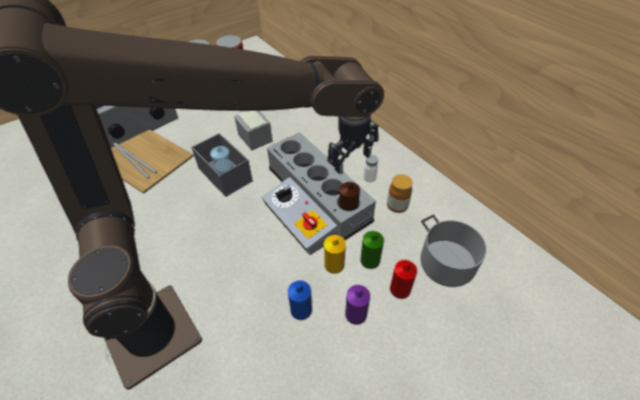

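Call:
move_arm(linear=[[-0.011,-0.008,0.001],[-0.014,-0.009,0.001],[-0.014,-0.009,0.001],[-0.014,-0.009,0.001],[-0.014,-0.009,0.001],[-0.014,-0.009,0.001],[-0.013,-0.009,0.001],[-0.01,-0.008,0],[-0.006,-0.004,0],[0,0,0],[0,0,0]], twist=[[0,0.25,0],[0,0.25,0],[0,0.25,0],[0,0.25,0],[0,0.25,0],[0,0.25,0],[0,0.25,0],[0,0.25,0],[0,0.25,0],[0,0,0],[0,0,0]])

```text
time: 26.03
eef_pos: [0.4849, -0.1104, 0.2316]
tcp_rot: [0.706, 0.708, -0.008, -0.017]
contact_force: [-0.0, 0.3, 0.8]
opening: 1.0
```

```bash
python3 -c "
from h import *
st([.4866,-.121,.16],90,0)
"
```

```text
t 26.0333 p [ 0.4849 -0.1104  0.2316] az 90.2 open 1.0 F [-0.   0.3  0.8] q [-0.43 -0.08  1.99 -0.    1.27 -0.43]
  d [ 0.0017 -0.0106 -0.0716] tw [-0.71 -2.07 -0.2 ]
```

Call:
move_arm(linear=[[0.002,-0.01,-0.015],[0,0,-0.025],[0,0,-0.025],[0,0,-0.01],[0,0,0],[0,0,0]], twist=[[-0.7,-2,0],[0,0,0],[0,0,0],[0,0,0],[0,0,0],[0,0,0]])

```text
time: 26.53
eef_pos: [0.4899, -0.1199, 0.1554]
tcp_rot: [0.705, 0.709, 0.001, 0.002]
contact_force: [-0.4, -0.7, 0.2]
opening: 0.998
```

```bash
python3 -c "
from h import *
st([.4866,-.121,.072],90,0)
"
```

```text
t 26.5333 p [ 0.4899 -0.1199  0.1554] az 90.3 open 0.998 F [-0.4 -0.7  0.2] q [-0.44 -0.01  2.07  0.    1.08 -0.45]
  d [-0.0033 -0.0011 -0.0834] tw [ 0.06  0.28 -0.33]
```

Call:
move_arm(linear=[[-0.003,-0.001,-0.02],[-0.001,0,-0.022],[-0.001,0,-0.022],[-0.001,0,-0.013],[0,0,0],[0,0,0]], twist=[[0,0.2,-0.3],[0,0,0],[0,0,0],[0,0,0],[0,0,0],[0,0,0]])

```text
time: 27.03
eef_pos: [0.4915, -0.1226, 0.0857]
tcp_rot: [0.706, 0.708, 0.003, 0.009]
contact_force: [0.5, -1.4, 0.3]
opening: 0.996
```

```bash
python3 -c "
from h import *
st([.4866,-.121,.074],90,0)
"
```

```text
t 27.0333 p [ 0.4915 -0.1226  0.0857] az 90.2 open 0.996 F [ 0.5 -1.4  0.3] q [-0.45  0.09  2.11  0.    0.92 -0.45]
  d [-0.0049  0.0016 -0.0117] tw [ 0.45  0.96 -0.18]
```

Call:
move_arm(linear=[[-0.006,0.001,-0.011],[0,0,0],[0,0,0],[0,0,0]], twist=[[0.4,1,0],[0,0,0],[0,0,0],[0,0,0]])

```text
time: 27.37
eef_pos: [0.4885, -0.1228, 0.0787]
tcp_rot: [0.706, 0.708, 0.001, 0.003]
contact_force: [-0.0, 0.0, 0.2]
opening: 1.0
```

```bash
python3 -c "
from h import *
st([.4866,-.121,.074],90,0)
"
```

```text
t 27.3667 p [ 0.4885 -0.1228  0.0787] az 90.2 open 1.0 F [-0.   0.   0.2] q [-0.45  0.11  2.11 -0.    0.92 -0.45]
  d [-0.0019  0.0018 -0.0047] tw [ 0.21  0.29 -0.22]
```

Good; lower 4 mm, close and lift.

Call:
move_arm(linear=[[-0.002,0.002,-0.005],[0,0,0],[0,0,0]], twist=[[0,0,0],[0,0,0],[0,0,0]])

```text
time: 27.62
eef_pos: [0.4876, -0.1211, 0.075]
tcp_rot: [0.706, 0.708, 0.001, 0.005]
contact_force: [0.6, 0.9, 0.2]
opening: 1.002
```

Call:
move_arm(linear=[[0,0,0],[0,0,0],[0,0,0],[0,0,0],[0,0,0],[0,0,0],[0,0,0]], twist=[[0,0,0],[0,0,0],[0,0,0],[0,0,0],[0,0,0],[0,0,0],[0,0,0]], grip=0, force=50)

```text
time: 28.2
eef_pos: [0.4874, -0.1211, 0.0754]
tcp_rot: [0.706, 0.709, 0.001, 0.005]
contact_force: [-0.3, 0.3, 0.5]
opening: 0.666
```

```bash
python3 -c "
from h import *
st([.611,.045,.27],90,0)
"
```

```text
t 28.2 p [ 0.4874 -0.1211  0.0754] az 90.2 open 0.666 F [-0.3  0.3  0.5] q [-0.45  0.11  2.12 -0.    0.91 -0.45]
  d [0.1236 0.1661 0.1946] tw [ 0.3   0.45 -0.23]
```

Call:
move_arm(linear=[[0,0,0.015],[0,0,0.025],[0,0,0.025],[0,0,0.025],[0,0,0.025],[0,0,0.025],[0,0,0.025],[0,0,0.02],[0,0,0.01],[0,0,0],[0,0,0]], twist=[[0,0,0],[0,0,0],[0,0,0],[0,0,0],[0,0,0],[0,0,0],[0,0,0],[0,0,0],[0,0,0],[0,0,0],[0,0,0]])

```text
time: 29.12
eef_pos: [0.4786, -0.1169, 0.2682]
tcp_rot: [0.706, 0.708, -0.002, -0.005]
contact_force: [-0.9, 0.3, -1.8]
opening: 0.664
```

```bash
python3 -c "
from h import *
st([.611,.045,.27],90,0)
"
```

```text
t 29.1167 p [ 0.4786 -0.1169  0.2682] az 90.2 open 0.664 F [-0.9  0.3 -1.8] q [-0.45 -0.14  1.98 -0.    1.32 -0.45]
  d [0.1324 0.1619 0.0018] tw [-0.25 -0.64 -0.2 ]
```

Call:
move_arm(linear=[[0,0.015,0.002],[0,0.02,0.002],[0,0.02,0.002],[0,0.02,0.002],[0.003,0.02,0.002],[0.006,0.02,0.002],[0.01,0.018,0.002],[0.014,0.01,0.002],[0.016,0.006,0.002],[0.016,0.003,0.002],[0.016,0,0.002],[0.016,0,0.002],[0.014,0,0.002],[0.008,0,0.001],[0,0,0],[0,0,0],[0,0,0]], twist=[[0,0,0],[0,0,0],[0,0,0],[0,0,0],[0,0,0],[0,0,0],[0,0,0],[0,0,0],[0,0,0],[0,0,0],[0,0,0],[0,0,0],[0,0,0],[0,0,0],[0,0,0],[0,0,0],[0,0,0]])

```text
time: 30.53
eef_pos: [0.5857, 0.0457, 0.2528]
tcp_rot: [0.706, 0.707, -0.022, -0.033]
contact_force: [0.3, -0.2, -1.8]
opening: 0.662
```

```bash
python3 -c "
from h import *
st([.611,.045,.2],90,0)
C=[cam('side'),cam('scene')]
z=get_state()['eef_pos']
held(C,'yellow',z[:2],z[2]-.074,z[2]-.025)
"
```

```text
t 30.5333 p [0.5857 0.0457 0.2528] az 90.1 open 0.662 F [ 0.3 -0.2 -1.8] q [-0.1   0.13  1.74  0.01  1.35 -0.1 ]
  d [ 0.0253 -0.0007 -0.0528] tw [-0.9  -4.42 -0.12]
held base xy [0.5786 0.046 ] lean [ 0.095 -0.021] 252 0.18
held base xy [0.5786 0.0475] lean [ 0.097 -0.001] 119 0.18
```

Call:
move_arm(linear=[[0.012,0,0],[0.012,0,-0.01],[0,0,-0.02],[0,0,-0.02],[0,0,0],[0,0,0],[0,0,0]], twist=[[-0.4,-2.4,0],[-0.4,-2.4,0],[0,0,0],[0,0,0],[0,0,0],[0,0,0],[0,0,0]])

```text
time: 31.22
eef_pos: [0.6081, 0.0456, 0.206]
tcp_rot: [0.706, 0.708, 0.006, 0.005]
contact_force: [-0.1, -0.2, -1.9]
opening: 0.669
```

```bash
python3 -c "
from h import *
st([.611,.045,.2],90,0)
C=[cam('side'),cam('scene')]
z=get_state()['eef_pos']
held(C,'yellow',z[:2],z[2]-.074,z[2]-.025)
"
```

```text
t 31.2167 p [0.6081 0.0456 0.206 ] az 90.1 open 0.669 F [-0.1 -0.2 -1.9] q [-0.09  0.17  1.78  0.    1.18 -0.09]
  d [ 0.0029 -0.0006 -0.006 ] tw [-0.03  0.88 -0.1 ]
held base xy [0.6081 0.0449] lean [ 0.012 -0.008] 223 0.133
held base xy [0.6087 0.0467] lean [ 0.008 -0.005] 131 0.133
```

Call:
move_arm(linear=[[0.003,-0.001,-0.005],[0,0,-0.015],[0,0,-0.015],[0,0,0],[0,0,0],[0,0,0]], twist=[[0,0,0],[0,0,0],[0,0,0],[0,0,0],[0,0,0],[0,0,0]])

```text
time: 31.82
eef_pos: [0.6164, 0.0437, 0.178]
tcp_rot: [0.706, 0.708, 0.01, 0.011]
contact_force: [0.5, 0.3, -2.8]
opening: 0.664
```

```bash
python3 -c "
from h import *
st([.611,.045,.125],90,0)
C=[cam('side'),cam('scene')]
z=get_state()['eef_pos']
held(C,'yellow',z[:2],max(z[2]-.074,.103),z[2]-.025)
"
```

```text
t 31.8167 p [0.6164 0.0437 0.178 ] az 90.1 open 0.664 F [ 0.5  0.3 -2.8] q [-0.09  0.2   1.79  0.    1.11 -0.1 ]
  d [-0.0054  0.0013 -0.053 ] tw [ 0.06  1.74 -0.09]
held base xy [0.6176 0.0424] lean [-0.017  0.014] 183 0.106
held base xy [0.6179 0.0451] lean [-0.009 -0.009] 127 0.107
```

Call:
move_arm(linear=[[-0.006,0.001,0],[0,0,0],[0,0,-0.008],[0,0,0],[0,0,0]], twist=[[0,0.8,0],[0,0,0],[0,0,0],[0,0,0],[0,0,0]])

```text
time: 32.33
eef_pos: [0.6116, 0.0448, 0.1731]
tcp_rot: [0.706, 0.708, 0.007, 0.008]
contact_force: [0.1, -0.3, -2.0]
opening: 0.664
```

```bash
python3 -c "
from h import *
st([.611,.045,.125],90,0)
C=[cam('side'),cam('scene')]
z=get_state()['eef_pos']
held(C,'yellow',z[:2],max(z[2]-.074,.103),z[2]-.025)
"
```

```text
t 32.3333 p [0.6116 0.0448 0.1731] az 90.1 open 0.664 F [ 0.1 -0.3 -2. ] q [-0.09  0.2   1.8   0.    1.11 -0.09]
  d [-0.0006  0.0002 -0.0481] tw [ 0.09  1.25 -0.1 ]
held base xy [0.6116 0.0442] lean [ 0.011 -0.01 ] 179 0.103
held base xy [0.6112 0.0457] lean [0.012 0.007] 117 0.104
```

Call:
move_arm(linear=[[0,0,-0.01],[0,0,-0.012],[0,0,-0.012],[0,0,-0.009],[0,0,0],[0,0,0],[0,0,0]], twist=[[0,0,0],[0,0,0],[0,0,0],[0,0,0],[0,0,0],[0,0,0],[0,0,0]])

```text
time: 33.02
eef_pos: [0.6116, 0.045, 0.1253]
tcp_rot: [0.707, 0.708, 0.007, 0.008]
contact_force: [0.6, 1.4, -1.9]
opening: 0.67
```

```bash
python3 -c "
from h import *
st([.611,.045,.125],90,0)
"
```

```text
t 33.0167 p [0.6116 0.045  0.1253] az 90.1 open 0.67 F [ 0.6  1.4 -1.9] q [-0.09  0.26  1.83  0.    1.03 -0.09]
  d [-0.0006  0.     -0.0003] tw [ 0.07  1.2  -0.09]
```

Call:
move_arm(linear=[[0,0,0],[0,0,0],[0,0,0],[0,0,0],[0,0,0],[0,0,0]], twist=[[0,0,0],[0,0,0],[0,0,0],[0,0,0],[0,0,0],[0,0,0]], grip=1)

```text
time: 33.52
eef_pos: [0.6139, 0.0446, 0.1286]
tcp_rot: [0.706, 0.708, 0.009, 0.01]
contact_force: [-0.6, 0.1, -0.4]
opening: 1.001
```

Call:
move_arm(linear=[[0,0,0.015],[0,0,0.025],[0,0,0.025],[0,0,0.025],[0,0,0.02],[0,0,0.01],[0,0,0],[0,0,0]], twist=[[0,0,0],[0,0,0],[0,0,0],[0,0,0],[0,0,0],[0,0,0],[0,0,0],[0,0,0]])

```text
time: 34.18
eef_pos: [0.6112, 0.0447, 0.2518]
tcp_rot: [0.707, 0.708, 0.008, 0.009]
contact_force: [0.3, 0.4, -0.7]
opening: 1.001
```

```bash
python3 -c "
from h import *
C=[cam('side'),cam('scene')]
well(C,'yellow',(.611,.045)); well(C,'brown',(.611,-.029))
b=bottle(C,'red',(.58,-.289));print(b, bottle(C,'green',(.576,-.1715)))
st([*b[0],.25],90,0)
"
```

```text
yellow in well: top z 0.525 n 431
yellow in well: top z 0.535 n 396
held base xy [0.6126 0.044 ] lean [-0.033 -0.003] 149 0.104
held base xy [0.6116 0.0459] lean [0.014 0.016] 98 0.104
brown in well: top z 0.177 n 417
brown in well: top z 0.535 n 336
held base xy [ 0.6119 -0.0299] lean [-0.015 -0.005] 155 0.104
held base xy [ 0.6122 -0.028 ] lean [-0.01   0.007] 91 0.105
(array([ 0.5796, -0.2888]), [array([ 0.5795, -0.2898]), array([ 0.5797, -0.2878])]) (array([ 0.5764, -0.1716]), [array([ 0.5763, -0.1727]), array([ 0.5765, -0.1705])])
t 34.2833 p [0.6108 0.0448 0.2507] az 90.1 open 0.999 F [ 0.1 -0.3 -0.9] q [-0.09  0.13  1.74  0.    1.25 -0.09]
  d [-0.0312 -0.3336 -0.0007] tw [ 0.09  1.23 -0.08]
```

Call:
move_arm(linear=[[-0.001,-0.015,0.001],[-0.002,-0.019,0.001],[-0.002,-0.019,0.001],[-0.002,-0.019,0.001],[-0.002,-0.019,0.001],[-0.002,-0.019,0.001],[-0.002,-0.019,0.001],[-0.002,-0.019,0.001],[-0.002,-0.019,0.001],[-0.002,-0.019,0.001],[-0.002,-0.019,0.001],[-0.002,-0.019,0],[-0.002,-0.019,0],[-0.002,-0.019,0],[-0.002,-0.019,0],[-0.002,-0.019,0],[-0.001,-0.019,0],[-0.001,-0.012,0],[0,0,0],[0,0,0]], twist=[[0,0,0],[0,0,0],[0,0,0],[0,0,0],[0,0,0],[0,0,0],[0,0,0],[0,0,0],[0,0,0],[0,0,0],[0,0,0],[0,0,0],[0,0,0],[0,0,0],[0,0,0],[0,0,0],[0,0,0],[0,0,0],[0,0,0],[0,0,0]])

```text
time: 35.95
eef_pos: [0.5583, -0.2941, 0.2164]
tcp_rot: [0.706, 0.708, -0.005, -0.025]
contact_force: [0.1, 0.7, 0.8]
opening: 1.0
```

```bash
python3 -c "
from h import *
st([.5797,-.2888,.16],90,0)
"
```

```text
t 35.95 p [ 0.5583 -0.2941  0.2164] az 90.2 open 1.0 F [0.1 0.7 0.8] q [-0.64  0.24  1.68 -0.    1.28 -0.65]
  d [ 0.0214  0.0053 -0.0564] tw [-1.64 -2.44 -0.19]
```

Call:
move_arm(linear=[[0.011,0.003,0],[0.01,0.003,-0.015],[0,0,-0.025],[0,0,-0.01],[0,0,0],[0,0,0]], twist=[[-0.8,-1.2,0],[-0.8,-1.2,0],[0,0,0],[0,0,0],[0,0,0],[0,0,0]])

```text
time: 36.45
eef_pos: [0.5837, -0.281, 0.1647]
tcp_rot: [0.704, 0.71, 0.002, 0.002]
contact_force: [0.9, -0.2, 0.5]
opening: 0.999
```

```bash
python3 -c "
from h import *
st([.5797,-.2888,.074],90,0)
"
```

```text
t 36.45 p [ 0.5837 -0.281   0.1647] az 90.5 open 0.999 F [ 0.9 -0.2  0.5] q [-0.61  0.29  1.71  0.    1.13 -0.62]
  d [-0.004  -0.0078 -0.0907] tw [ 0.02  0.36 -0.45]
```

Call:
move_arm(linear=[[-0.004,-0.007,-0.015],[0,0,-0.02],[0,0,-0.022],[0,0,-0.02],[0,0,0],[0,0,0],[0,0,0]], twist=[[0,0.3,-0.4],[0,0,0],[0,0,0],[0,0,0],[0,0,0],[0,0,0],[0,0,0]])

```text
time: 37.03
eef_pos: [0.582, -0.291, 0.0899]
tcp_rot: [0.707, 0.707, 0.001, 0.006]
contact_force: [0.1, 0.1, 0.1]
opening: 1.001
```

```bash
python3 -c "
from h import *
st([.5797,-.2888,.074],90,0)
"
```

```text
t 37.0333 p [ 0.582  -0.291   0.0899] az 90.0 open 1.001 F [0.1 0.1 0.1] q [-0.62  0.38  1.75 -0.    1.   -0.62]
  d [-0.0023  0.0022 -0.0159] tw [ 0.47  0.56 -0.03]
```

Call:
move_arm(linear=[[-0.002,0.002,-0.009],[0,0,-0.008],[0,0,0],[0,0,0],[0,0,0]], twist=[[0.4,0.5,0],[0,0,0],[0,0,0],[0,0,0],[0,0,0]])

```text
time: 37.45
eef_pos: [0.5822, -0.291, 0.0765]
tcp_rot: [0.707, 0.707, 0.001, 0.004]
contact_force: [0.6, -0.3, -0.5]
opening: 1.0
```

Call:
move_arm(linear=[[0,0,0],[0,0,0],[0,0,0],[0,0,0],[0,0,0],[0,0,0],[0,0,0]], twist=[[0,0,0],[0,0,0],[0,0,0],[0,0,0],[0,0,0],[0,0,0],[0,0,0]], grip=0, force=50)

```text
time: 38.03
eef_pos: [0.5825, -0.2914, 0.0779]
tcp_rot: [0.707, 0.707, 0.0, 0.005]
contact_force: [0.7, 0.3, -0.6]
opening: 0.668
```

```bash
python3 -c "
from h import *
st([.5797,-.2888,.074],90,0)
"
```

```text
t 38.0333 p [ 0.5825 -0.2914  0.0779] az 90.0 open 0.668 F [ 0.7  0.3 -0.6] q [-0.62  0.4   1.75 -0.    0.98 -0.62]
  d [-0.0028  0.0026 -0.0039] tw [ 0.39  0.46 -0.01]
```

Call:
move_arm(linear=[[0,0,0.015],[0,0,0.025],[0,0,0.025],[0,0,0.025],[0,0,0.025],[0,0,0.025],[0,0,0.025],[0,0,0.025],[0,0,0.01],[0,0,0],[0,0,0]], twist=[[0,0,0],[0,0,0],[0,0,0],[0,0,0],[0,0,0],[0,0,0],[0,0,0],[0,0,0],[0,0,0],[0,0,0],[0,0,0]])

```text
time: 38.95
eef_pos: [0.5769, -0.2864, 0.288]
tcp_rot: [0.707, 0.707, 0.0, 0.0]
contact_force: [0.5, -0.4, -2.6]
opening: 0.666
```

Call:
move_arm(linear=[[-0.005,0.015,0.001],[-0.008,0.022,0.002],[-0.008,0.022,0.002],[-0.008,0.022,0.002],[-0.008,0.022,0.002],[-0.006,0.022,0.002],[-0.003,0.022,0.002],[0,0.022,0.002],[0,0.022,0.002],[0,0.022,0.002],[0,0.022,0.002],[0,0.022,0.002],[0,0.022,0.002],[0,0.022,0.002],[0,0.022,0.002],[0,0.022,0.002],[0,0.022,0.002],[0,0.015,0.001],[0,0,0],[0,0,0]], twist=[[0,0,0],[0,0,0],[0,0,0],[0,0,0],[0,0,0],[0,0,0],[0,0,0],[0,0,0],[0,0,0],[0,0,0],[0,0,0],[0,0,0],[0,0,0],[0,0,0],[0,0,0],[0,0,0],[0,0,0],[0,0,0],[0,0,0],[0,0,0]])

```text
time: 40.62
eef_pos: [0.5069, 0.117, 0.2729]
tcp_rot: [0.708, 0.705, -0.019, -0.034]
contact_force: [-0.4, -0.1, -2.0]
opening: 0.669
```

```bash
python3 -c "
from h import *
st([.611,.119,.25],90,0)
C=[cam('side'),cam('scene')]
z=get_state()['eef_pos']
held(C,'red',z[:2],z[2]-.074,z[2]-.025)
"
```

```text
t 40.6167 p [0.5069 0.117  0.2729] az 89.8 open 0.669 F [-0.4 -0.1 -2. ] q [ 0.02 -0.05  1.88  0.02  1.38  0.02]
  d [ 0.1041  0.002  -0.0229] tw [-1.21 -4.22  0.2 ]
held base xy [0.4987 0.1205] lean [ 0.107 -0.025] 259 0.2
held base xy [0.4985 0.1218] lean [ 0.118 -0.005] 95 0.199
```

Call:
move_arm(linear=[[0.01,0,0],[0.014,0,0],[0.014,0,0],[0.014,0,0],[0.014,0,0],[0.014,0,0],[0.01,0,0],[0.006,0,0],[0,0,0],[0,0,0],[0,0,0]], twist=[[-0.1,-1,0],[-0.1,-1,0],[-0.1,-1,0],[-0.1,-1,0],[-0.1,-1,0],[-0.1,-0.8,0],[-0.1,-0.5,0],[0,0,0],[0,0,0],[0,0,0],[0,0,0]])

```text
time: 41.63
eef_pos: [0.6164, 0.11, 0.271]
tcp_rot: [0.711, 0.702, 0.019, 0.014]
contact_force: [0.2, -0.6, -1.8]
opening: 0.663
```

```bash
python3 -c "
from h import *
st([.611,.119,.21],90,0)
C=[cam('side'),cam('scene')]
z=get_state()['eef_pos']
held(C,'red',z[:2],z[2]-.074,z[2]-.025)
"
```

```text
t 41.6333 p [0.6164 0.11   0.271 ] az 89.3 open 0.663 F [ 0.2 -0.6 -1.8] q [0.01 0.13 1.7  0.01 1.26 0.02]
  d [-0.0054  0.009  -0.061 ] tw [-0.39  2.74  0.74]
held base xy [0.6169 0.1128] lean [-0.002 -0.018] 211 0.198
held base xy [0.6172 0.1152] lean [-0.017 -0.024] 126 0.198
```

Call:
move_arm(linear=[[-0.005,0.006,0],[0,0,-0.015],[0,0,-0.02],[0,0,-0.02],[0,0,-0.01],[0,0,0],[0,0,0],[0,0,0]], twist=[[-1,0.5,0.6],[0,0,0],[0,0,0],[0,0,0],[0,0,0],[0,0,0],[0,0,0],[0,0,0]])

```text
time: 42.4
eef_pos: [0.6078, 0.1201, 0.2083]
tcp_rot: [0.706, 0.708, 0.01, 0.019]
contact_force: [0.2, -0.7, -2.0]
opening: 0.666
```

```bash
python3 -c "
from h import *
st([.611,.119,.18],90,0)
C=[cam('side'),cam('scene')]
z=get_state()['eef_pos']
held(C,'red',z[:2],z[2]-.074,z[2]-.025)
"
```

```text
t 42.4 p [0.6078 0.1201 0.2083] az 90.2 open 0.666 F [ 0.2 -0.7 -2. ] q [ 0.04  0.17  1.77 -0.02  1.16  0.04]
  d [ 0.0032 -0.0011 -0.0283] tw [ 0.78  2.38 -0.22]
held base xy [0.6081 0.1214] lean [-0.012  0.007] 200 0.135
held base xy [0.6082 0.1222] lean [0.012 0.04 ] 107 0.135
```

Call:
move_arm(linear=[[0.003,-0.004,0],[0,0,-0.01],[0,0,-0.015],[0,0,-0.006],[0,0,0],[0,0,0],[0,0,0]], twist=[[0.7,0,0],[0,0,0],[0,0,0],[0,0,0],[0,0,0],[0,0,0],[0,0,0]])

```text
time: 43.08
eef_pos: [0.6146, 0.1145, 0.1808]
tcp_rot: [0.706, 0.708, 0.018, 0.018]
contact_force: [-0.7, 0.2, -2.4]
opening: 0.658
```

```bash
python3 -c "
from h import *
st([.611,.119,.128],90,0)
C=[cam('side'),cam('scene')]
z=get_state()['eef_pos']
held(C,'red',z[:2],max(.103,z[2]-.074),z[2]-.025)
"
```

```text
t 43.0833 p [0.6146 0.1145 0.1808] az 90.1 open 0.658 F [-0.7  0.2 -2.4] q [ 0.02  0.2   1.79 -0.    1.1   0.02]
  d [-0.0036  0.0045 -0.0528] tw [-0.01  2.97 -0.11]
held base xy [0.6161 0.1163] lean [-0.035 -0.008] 154 0.107
held base xy [0.6155 0.1189] lean [-0.002 -0.016] 111 0.108
```

Call:
move_arm(linear=[[-0.004,0.001,0],[0,0,-0.008],[0,0,0],[0,0,0],[0,0,0]], twist=[[0,1,0],[0,0,0],[0,0,0],[0,0,0],[0,0,0]])

```text
time: 43.6
eef_pos: [0.6111, 0.116, 0.1741]
tcp_rot: [0.706, 0.708, 0.013, 0.013]
contact_force: [-0.5, 0.3, -2.7]
opening: 0.665
```

```bash
python3 -c "
from h import *
st([.611,.119,.128],90,0)
C=[cam('side'),cam('scene')]
z=get_state()['eef_pos']
held(C,'red',z[:2],max(.103,z[2]-.074),z[2]-.025)
"
```

```text
t 43.6 p [0.6111 0.116  0.1741] az 90.1 open 0.665 F [-0.5  0.3 -2.7] q [ 0.02  0.21  1.79 -0.    1.1   0.02]
  d [-0.0001  0.003  -0.0461] tw [-0.02  2.07 -0.14]
held base xy [0.6116 0.117 ] lean [-0.018  0.022] 152 0.103
held base xy [0.6113 0.1203] lean [-0.011 -0.02 ] 93 0.104
```

Call:
move_arm(linear=[[0,0.001,-0.01],[0,0,-0.012],[0,0,-0.012],[0,0,-0.008],[0,0,0],[0,0,0],[0,0,0]], twist=[[0,0,0],[0,0,0],[0,0,0],[0,0,0],[0,0,0],[0,0,0],[0,0,0]])

```text
time: 44.28
eef_pos: [0.6108, 0.1174, 0.1272]
tcp_rot: [0.706, 0.708, 0.013, 0.012]
contact_force: [-1.2, 0.9, -0.1]
opening: 0.668
```

```bash
python3 -c "
from h import *
st([.611,.119,.128],90,0)
"
```

```text
t 44.2833 p [0.6108 0.1174 0.1272] az 90.1 open 0.668 F [-1.2  0.9 -0.1] q [0.03 0.27 1.82 0.   1.02 0.02]
  d [0.0002 0.0016 0.0008] tw [-0.06  2.03 -0.12]
```

Call:
move_arm(linear=[[0,0,0],[0,0,0],[0,0,0],[0,0,0],[0,0,0],[0,0,0]], twist=[[0,0,0],[0,0,0],[0,0,0],[0,0,0],[0,0,0],[0,0,0]], grip=1)

```text
time: 44.78
eef_pos: [0.6138, 0.1172, 0.1316]
tcp_rot: [0.706, 0.708, 0.016, 0.015]
contact_force: [0.7, 0.5, 0.3]
opening: 0.998
```

Call:
move_arm(linear=[[0,0,0.015],[0,0,0.025],[0,0,0.025],[0,0,0.025],[0,0,0.02],[0,0,0.015],[0,0,0],[0,0,0]], twist=[[0,0,0],[0,0,0],[0,0.6,0],[0,0.6,0],[0,0.6,0],[0,0,0],[0,0,0],[0,0,0]])

```text
time: 45.45
eef_pos: [0.6113, 0.117, 0.2611]
tcp_rot: [0.706, 0.708, 0.003, 0.003]
contact_force: [-0.0, -0.3, -0.4]
opening: 0.999
```

```bash
python3 -c "
from h import *
C=[cam('side'),cam('scene')]
cv2.imwrite('pics/p20.png',C[0]['img'])
well(C,'red',(.611,.119))
b=bottle(C,'green',(.576,-.1715));print(b)
st([*b[0],.25],90,0)
"
```

```text
red in well: top z 0.176 n 377
red in well: top z 0.409 n 310
held base xy [0.6104 0.1195] lean [-0.004 -0.01 ] 123 0.104
held base xy [0.6108 0.1219] lean [-0.017 -0.013] 76 0.104
(array([ 0.5763, -0.1714]), [array([ 0.5762, -0.1725]), array([ 0.5764, -0.1703])])
t 45.55 p [0.611  0.117  0.2602] az 90.1 open 1.001 F [-0.3  0.7 -0.6] q [0.03 0.15 1.7  0.   1.29 0.02]
  d [-0.0347 -0.2884 -0.0102] tw [-0.03  0.4  -0.12]
```

View pics/p20.png

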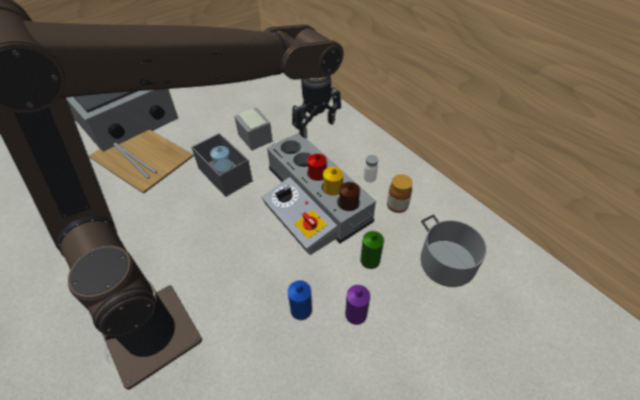

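Brown (349,195), yellow (333,180) and red (317,165) are seated in wells 1–3. Next is green at (372,250).

Call:
move_arm(linear=[[-0.001,-0.013,0.002],[-0.001,-0.018,0.002],[-0.001,-0.018,0.002],[-0.001,-0.018,0.002],[-0.001,-0.018,0.002],[-0.001,-0.018,0.001],[-0.001,-0.018,0.001],[-0.001,-0.018,0.001],[-0.001,-0.018,0.001],[-0.001,-0.018,0.001],[-0.001,-0.018,0.001],[-0.001,-0.018,0],[-0.001,-0.018,0],[-0.001,-0.018,0],[-0.001,-0.018,0],[-0.001,-0.016,0],[0,-0.008,0],[0,0,0],[0,0,0]], twist=[[0,-0.1,0],[0,-0.1,0],[0,-0.1,0],[0,-0.1,0],[0,-0.1,0],[0,-0.1,0],[0,-0.1,0],[0,-0.1,0],[0,-0.1,0],[0,-0.1,0],[0,-0.1,0],[0,-0.1,0],[0,-0.1,0],[0,-0.1,0],[0,-0.1,0],[0,-0.1,0],[0,0,0],[0,0,0],[0,0,0]])

```text
time: 47.13
eef_pos: [0.5741, -0.1966, 0.2433]
tcp_rot: [0.708, 0.707, -0.003, -0.009]
contact_force: [-0.6, -0.5, -0.1]
opening: 0.999
```

```bash
python3 -c "
from h import *
st([.5763,-.1714,.16],90,0)
"
```

```text
t 47.1333 p [ 0.5741 -0.1966  0.2433] az 89.9 open 0.999 F [-0.6 -0.5 -0.1] q [-0.5   0.15  1.74 -0.    1.28 -0.5 ]
  d [ 0.0022  0.0252 -0.0833] tw [-0.51 -0.99  0.08]
```

Call:
move_arm(linear=[[0.001,0.012,0],[0.001,0.012,-0.01],[0,0,-0.025],[0,0,-0.025],[0,0,-0.015],[0,0,0],[0,0,0],[0,0,0]], twist=[[-0.4,-0.9,0],[0,0,0],[0,0,0],[0,0,0],[0,0,0],[0,0,0],[0,0,0],[0,0,0]])

```text
time: 47.8
eef_pos: [0.5757, -0.1574, 0.1635]
tcp_rot: [0.704, 0.71, 0.002, -0.001]
contact_force: [0.3, 0.9, -0.1]
opening: 0.995
```

```bash
python3 -c "
from h import *
st([.5763,-.1714,.074],90,0)
"
```

```text
t 47.8 p [ 0.5757 -0.1574  0.1635] az 90.5 open 0.995 F [ 0.3  0.9 -0.1] q [-0.44  0.19  1.84  0.01  1.12 -0.45]
  d [ 0.0006 -0.014  -0.0895] tw [-0.28  0.04 -0.53]
```

Call:
move_arm(linear=[[0,-0.013,0],[0,0,-0.015],[0,0,-0.022],[0,0,-0.022],[0,0,-0.015],[0,0,0],[0,0,0],[0,0,0]], twist=[[-0.2,0,-0.4],[0,0,0],[0,0,0],[0,0,0],[0,0,0],[0,0,0],[0,0,0],[0,0,0]])

```text
time: 48.47
eef_pos: [0.5836, -0.1776, 0.1006]
tcp_rot: [0.706, 0.708, 0.004, 0.012]
contact_force: [-0.7, 0.3, 0.2]
opening: 0.999
```

```bash
python3 -c "
from h import *
st([.5763,-.1714,.074],90,0)
"
```

```text
t 48.4667 p [ 0.5836 -0.1776  0.1006] az 90.1 open 0.999 F [-0.7  0.3  0.2] q [-0.46  0.28  1.85 -0.    0.98 -0.46]
  d [-0.0073  0.0062 -0.0266] tw [ 0.7   1.3  -0.09]
```

Call:
move_arm(linear=[[-0.007,0.006,0],[0,0,-0.012],[0,0,-0.012],[0,0,0],[0,0,0],[0,0,0]], twist=[[0.6,1.2,0],[0,0,0],[0,0,0],[0,0,0],[0,0,0],[0,0,0]])

```text
time: 48.97
eef_pos: [0.5787, -0.1727, 0.0797]
tcp_rot: [0.707, 0.708, 0.001, 0.004]
contact_force: [0.8, -0.8, -0.5]
opening: 0.998
```

```bash
python3 -c "
from h import *
st([.5763,-.1714,.074],90,0)
"
```

```text
t 48.9667 p [ 0.5787 -0.1727  0.0797] az 90.1 open 0.998 F [ 0.8 -0.8 -0.5] q [-0.46  0.31  1.87 -0.    0.96 -0.46]
  d [-0.0024  0.0013 -0.0057] tw [ 0.28  0.44 -0.08]
```

Call:
move_arm(linear=[[-0.002,0.001,-0.005],[0,0,0],[0,0,0]], twist=[[0.2,0.4,0],[0,0,0],[0,0,0]])

```text
time: 49.22
eef_pos: [0.5767, -0.1716, 0.0743]
tcp_rot: [0.707, 0.708, -0.0, 0.001]
contact_force: [0.7, 0.2, -0.2]
opening: 0.999
```

Call:
move_arm(linear=[[0,0,0],[0,0,0],[0,0,0],[0,0,0],[0,0,0],[0,0,0],[0,0,0]], twist=[[0,0,0],[0,0,0],[0,0,0],[0,0,0],[0,0,0],[0,0,0],[0,0,0]], grip=0, force=50)

```text
time: 49.8
eef_pos: [0.5767, -0.1717, 0.0746]
tcp_rot: [0.707, 0.708, -0.0, 0.001]
contact_force: [-1.1, 0.6, 0.5]
opening: 0.665
```

Call:
move_arm(linear=[[0,0,0.015],[0,0,0.025],[0,0,0.025],[0,0,0.025],[0,0,0.025],[0,0,0.025],[0,0,0.025],[0,0,0.025],[0,0,0.01],[0,0,0],[0,0,0]], twist=[[0,0,0],[0,0,0],[0,0,0],[0,0,0],[0,0,0],[0,0,0],[0,0,0],[0,0,0],[0,0,0],[0,0,0],[0,0,0]])

```text
time: 50.72
eef_pos: [0.568, -0.1673, 0.2718]
tcp_rot: [0.707, 0.708, -0.004, -0.01]
contact_force: [0.2, 0.8, -2.9]
opening: 0.663
```

```bash
python3 -c "
from h import *
st([.511,.193,.29],90,0)
"
```

```text
t 50.7167 p [ 0.568  -0.1673  0.2718] az 90.1 open 0.663 F [ 0.2  0.8 -2.9] q [-0.46  0.09  1.74 -0.    1.33 -0.46]
  d [-0.057   0.3603  0.0182] tw [-0.49 -1.1  -0.09]
```

Call:
move_arm(linear=[[-0.012,0.005,0.005],[-0.015,0.01,0.005],[-0.015,0.018,0.004],[-0.01,0.02,0.003],[-0.005,0.022,0.002],[0,0.022,0.002],[0,0.022,0.002],[0,0.022,0.002],[0,0.022,0.002],[0,0.022,0.002],[0,0.022,0.002],[0,0.022,0.002],[0,0.022,0.002],[0,0.022,0.002],[0,0.022,0.002],[0,0.022,0.002],[0,0.022,0.001],[0,0.018,0.001],[0,0,0],[0,0,0]], twist=[[0,0,0],[0,0,0],[0,0,0],[0,-0.2,0],[0,-0.2,0],[0,-0.2,0],[0,-0.2,0],[0,-0.2,0],[0,-0.2,0],[0,-0.2,0],[0,-0.2,0],[0,-0.2,0],[0,-0.2,0],[0,-0.2,0],[0,-0.2,0],[0,-0.2,0],[0,0,0],[0,0,0],[0,0,0],[0,0,0]])

```text
time: 52.38
eef_pos: [0.4856, 0.2068, 0.2601]
tcp_rot: [0.708, 0.706, -0.013, -0.026]
contact_force: [-0.9, 0.4, -2.2]
opening: 0.667
```

```bash
python3 -c "
from h import *
st([.611,.193,.27],90,0)
C=[cam('side'),cam('scene')]
z=get_state()['eef_pos']
held(C,'green',z[:2],z[2]-.07,z[2]-.025)
"
```

```text
t 52.3833 p [0.4856 0.2068 0.2601] az 89.8 open 0.667 F [-0.9  0.4 -2.2] q [ 0.2  -0.03  1.89  0.03  1.33  0.19]
  d [ 0.1254 -0.0138  0.0099] tw [-1.05 -3.13  0.19]
held base xy [0.4815 0.2074] lean [ 0.066 -0.031] 212 0.191
held base xy [0.4804 0.2082] lean [0.09  0.003] 115 0.191
```

Call:
move_arm(linear=[[0.01,-0.004,0],[0.015,-0.003,0],[0.015,0,0],[0.015,0,0],[0.015,0,0],[0.015,0,0],[0.014,0,0],[0.01,0,0],[0.006,0,0],[0,0,0],[0,0,0],[0,0,0]], twist=[[-0.1,-0.6,0],[-0.1,-0.6,0],[-0.1,-0.6,0],[-0.1,-0.5,0],[-0.1,-0.5,0],[-0.1,-0.4,0],[-0.1,0,0],[0,0,0],[0,0,0],[0,0,0],[0,0,0],[0,0,0]])

```text
time: 53.48
eef_pos: [0.6181, 0.1832, 0.2573]
tcp_rot: [0.715, 0.699, 0.004, 0.004]
contact_force: [-0.6, 0.5, -2.9]
opening: 0.665
```

```bash
python3 -c "
from h import *
st([.611,.193,.21],90,0)
C=[cam('side'),cam('scene')]
z=get_state()['eef_pos']
held(C,'green',z[:2],z[2]-.07,z[2]-.025)
"
```

```text
t 53.4833 p [0.6181 0.1832 0.2573] az 88.8 open 0.665 F [-0.6  0.5 -2.9] q [ 0.13  0.2   1.65 -0.    1.28  0.15]
  d [-0.0071  0.0098 -0.0473] tw [-0.04  0.68  1.25]
held base xy [0.6186 0.1832] lean [ 0.   -0.04] 189 0.188
held base xy [0.6189 0.1838] lean [-0.017  0.017] 126 0.187
```

Call:
move_arm(linear=[[-0.007,0.009,0],[0,0,0],[0,0,-0.015],[0,0,-0.02],[0,0,-0.015],[0,0,0],[0,0,0],[0,0,0]], twist=[[0,0.2,1],[0,0,0],[0,0,0],[0,0,0],[0,0,0],[0,0,0],[0,0,0],[0,0,0]])

```text
time: 54.25
eef_pos: [0.6065, 0.1958, 0.2042]
tcp_rot: [0.706, 0.708, 0.004, 0.003]
contact_force: [-0.6, 0.0, -2.7]
opening: 0.667
```

```bash
python3 -c "
from h import *
st([.611,.193,.18],90,0)
C=[cam('side'),cam('scene')]
z=get_state()['eef_pos']
held(C,'green',z[:2],z[2]-.07,z[2]-.025)
"
```

```text
t 54.25 p [0.6065 0.1958 0.2042] az 90.1 open 0.667 F [-0.6  0.  -2.7] q [0.15 0.23 1.71 0.   1.19 0.15]
  d [ 0.0045 -0.0028 -0.0242] tw [-0.08  0.5  -0.14]
held base xy [0.6067 0.1947] lean [0.008 0.016] 185 0.135
held base xy [0.6066 0.1968] lean [0.026 0.008] 109 0.136
```

Call:
move_arm(linear=[[0.004,-0.003,0],[0,0,0],[0,0,-0.012],[0,0,-0.014],[0,0,0],[0,0,0],[0,0,0]], twist=[[0,-0.4,0],[0,0,0],[0,0,0],[0,0,0],[0,0,0],[0,0,0],[0,0,0]])

```text
time: 54.93
eef_pos: [0.6143, 0.1923, 0.182]
tcp_rot: [0.706, 0.708, 0.011, 0.009]
contact_force: [0.1, -0.6, -2.4]
opening: 0.666
```

```bash
python3 -c "
from h import *
st([.611,.193,.125],90,0)
C=[cam('side'),cam('scene')]
z=get_state()['eef_pos']
held(C,'green',z[:2],max(.103,z[2]-.07),z[2]-.025)
"
```

```text
t 54.9333 p [0.6143 0.1923 0.182 ] az 90.1 open 0.666 F [ 0.1 -0.6 -2.4] q [ 0.15  0.25  1.72 -0.    1.14  0.15]
  d [-0.0033  0.0007 -0.057 ] tw [-0.16  1.55 -0.09]
held base xy [0.6158 0.1922] lean [-0.018 -0.027] 128 0.113
held base xy [0.616  0.1938] lean [-0.015  0.006] 121 0.113
```

Call:
move_arm(linear=[[-0.004,0,0],[0,0,-0.008],[0,0,-0.006],[0,0,0],[0,0,0],[0,0,0]], twist=[[0,0.6,0],[0,0,0],[0,0,0],[0,0,0],[0,0,0],[0,0,0]])

```text
time: 55.53
eef_pos: [0.6109, 0.1927, 0.1689]
tcp_rot: [0.706, 0.708, 0.008, 0.006]
contact_force: [0.5, 0.3, -3.0]
opening: 0.663
```

```bash
python3 -c "
from h import *
st([.611,.193,.125],90,0)
C=[cam('side'),cam('scene')]
z=get_state()['eef_pos']
held(C,'green',z[:2],max(.103,z[2]-.07),z[2]-.025)
"
```

```text
t 55.5333 p [0.6109 0.1927 0.1689] az 90.1 open 0.663 F [ 0.5  0.3 -3. ] q [0.15 0.27 1.74 0.   1.12 0.15]
  d [ 0.0001  0.0003 -0.0439] tw [-0.2   1.12 -0.1 ]
held base xy [0.6119 0.1919] lean [-0.005  0.002] 103 0.104
held base xy [0.6125 0.1943] lean [-0.027 -0.001] 115 0.104
```

Call:
move_arm(linear=[[0,0,-0.01],[0,0,-0.012],[0,0,-0.012],[0,0,-0.007],[0,0,0],[0,0,0],[0,0,0]], twist=[[0,0,0],[0,0,0],[0,0,0],[0,0,0],[0,0,0],[0,0,0],[0,0,0]])

```text
time: 56.22
eef_pos: [0.6117, 0.1928, 0.1249]
tcp_rot: [0.706, 0.708, 0.009, 0.006]
contact_force: [0.7, -0.0, -2.8]
opening: 0.661
```

```bash
python3 -c "
from h import *
st([.611,.193,.125],90,0)
"
```

```text
t 56.2167 p [0.6117 0.1928 0.1249] az 90.1 open 0.661 F [ 0.7 -0.  -2.8] q [0.15 0.31 1.76 0.   1.04 0.14]
  d [-0.0007  0.0002  0.0001] tw [-0.23  1.24 -0.1 ]
```

Call:
move_arm(linear=[[0,0,0],[0,0,0],[0,0,0],[0,0,0],[0,0,0],[0,0,0]], twist=[[0,0,0],[0,0,0],[0,0,0],[0,0,0],[0,0,0],[0,0,0]], grip=1)

```text
time: 56.72
eef_pos: [0.6141, 0.1932, 0.1284]
tcp_rot: [0.706, 0.708, 0.012, 0.008]
contact_force: [0.1, -0.5, 0.2]
opening: 0.997
```

Call:
move_arm(linear=[[0,0,0.015],[0,0,0.025],[0,0,0.025],[0,0,0.025],[0,0,0.025],[0,0,0.015],[0,0,0],[0,0,0]], twist=[[0,0,0],[0,0,0],[0,0,0],[0,0,0],[0,0,0],[0,0,0],[0,0,0],[0,0,0]])

```text
time: 57.38
eef_pos: [0.6114, 0.1927, 0.2624]
tcp_rot: [0.706, 0.708, 0.01, 0.007]
contact_force: [0.4, 0.2, -0.7]
opening: 0.998
```

```bash
python3 -c "
from h import *
C=[cam('side'),cam('scene')]
for i,c in enumerate(C): cv2.imwrite('pics/p3%d.png'%i,c['img'])
for n,y in [('green',.193),('red',.119),('yellow',.045),('brown',-.029)]: well(C,n,(.611,y))
st([.4715,.124,.178],180,10)
"
```

```text
green in well: top z 0.177 n 305
green in well: top z 0.417 n 348
held base xy [0.6133 0.1915] lean [-0.009  0.017] 90 0.104
held base xy [0.6128 0.1946] lean [-0.015 -0.028] 98 0.104
red in well: top z 0.179 n 368
red in well: top z 0.516 n 346
held base xy [0.6103 0.1202] lean [-0.001 -0.022] 116 0.104
held base xy [0.6099 0.1214] lean [0.025 0.014] 89 0.104
yellow in well: top z 0.177 n 445
yellow in well: top z 0.177 n 355
held base xy [0.6116 0.0447] lean [ 0.001 -0.   ] 171 0.104
held base xy [0.6116 0.0459] lean [0.018 0.013] 98 0.105
brown in well: top z 0.175 n 418
brown in well: top z 0.18 n 319
held base xy [ 0.6114 -0.0302] lean [0.008 0.003] 157 0.104
held base xy [ 0.6115 -0.0271] lean [ 0.024 -0.024] 88 0.104
t 57.4833 p [0.611  0.1926 0.2613] az 90.1 open 1.002 F [ 0.3 -0.6  0.7] q [0.15 0.18 1.66 0.   1.28 0.15]
  d [-0.1395 -0.0686 -0.0833] tw [-9.07 -6.99 89.52]
```

View pics/p30.png

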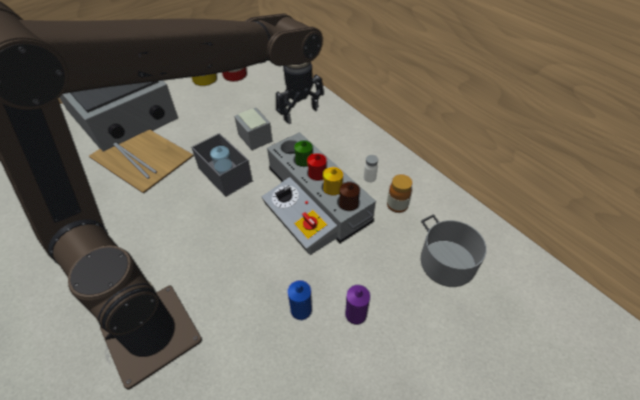

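View pics/p31.png

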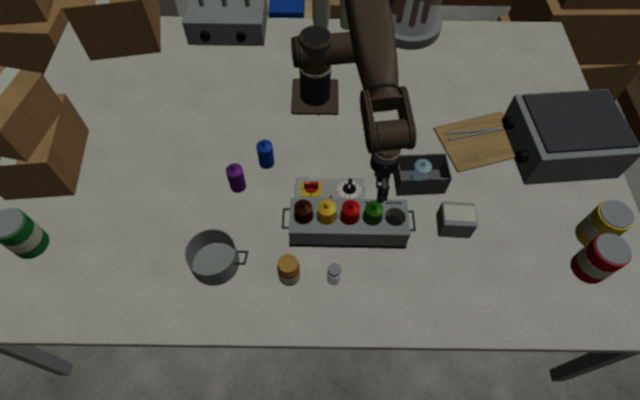

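Call:
move_arm(linear=[[-0.01,-0.004,0.001],[-0.012,-0.005,0],[-0.012,-0.005,0],[-0.012,-0.005,0],[-0.012,-0.005,0],[-0.012,-0.005,0],[-0.012,-0.005,0],[-0.012,-0.005,0],[-0.012,-0.005,0],[-0.01,-0.005,0],[-0.01,-0.005,0],[-0.006,-0.004,0],[0,0,0],[0,0,0],[0,0,0],[0,0,0],[0,0,0]], twist=[[-0.6,-0.5,6],[-0.6,-0.5,6],[-0.6,-0.5,6],[-0.6,-0.5,6],[-0.6,-0.5,6],[-0.6,-0.5,6],[-0.6,-0.5,6],[-0.6,-0.5,6],[-0.6,-0.5,6],[-0.6,-0.5,6],[-0.6,-0.5,6],[-0.6,-0.5,6],[-0.6,-0.5,6],[-0.6,-0.5,6],[0,0,0],[0,0,0],[0,0,0]], grip=0.5)

```text
time: 58.9
eef_pos: [0.4569, 0.1299, 0.2239]
tcp_rot: [0.014, 0.998, -0.014, 0.067]
contact_force: [0.6, 0.3, 1.0]
opening: 0.5
```

```bash
python3 -c "
from h import *
st([.4715,.124,.178],180,10)
"
```

```text
t 58.9 p [0.4569 0.1299 0.2239] az 178.5 open 0.5 F [0.6 0.3 1. ] q [ 0.08 -0.22  2.13 -0.05  1.1  -1.44]
  d [ 0.0146 -0.0059 -0.0459] tw [ 1.49 -2.26  1.77]
```

Call:
move_arm(linear=[[0.007,-0.003,-0.01],[0.007,-0.003,-0.02],[0,0,-0.01],[0,0,0],[0,0,0],[0,0,0]], twist=[[0.7,-1.1,0.9],[0.7,-1.1,0.8],[0,0,0],[0,0,0],[0,0,0],[0,0,0]])

```text
time: 59.4
eef_pos: [0.4713, 0.1243, 0.1813]
tcp_rot: [0.004, 0.996, -0.0, 0.085]
contact_force: [0.7, 0.2, -0.2]
opening: 0.497
```

```bash
python3 -c "
from h import *
st([.487,.124,.087],180,10)
c=snap('wrist','w30.png'); print(proj(c,[.491,.124,.066]),proj(c,[.487,.124,.0896]),proj(c,[.485,.124,.0994]), 'bar end up',proj(c,[.485+.0246,.124,.0994+.0043]))
"
```

```text
t 59.4 p [0.4713 0.1243 0.1813] az 179.5 open 0.497 F [ 0.7  0.2 -0.2] q [ 0.05 -0.17  2.17 -0.01  0.97 -1.5 ]
  d [ 0.0157 -0.0003 -0.0943] tw [-0.01 -0.25  0.52]
(np.float64(314.36503923156886), np.float64(195.46964837333147)) (np.float64(314.3201423055487), np.float64(204.29898453795823)) (np.float64(314.2940314315023), np.float64(208.0505576555207)) bar end up (np.float64(314.63304704301896), np.float64(241.81177771029624))
```

View pics/w30.png

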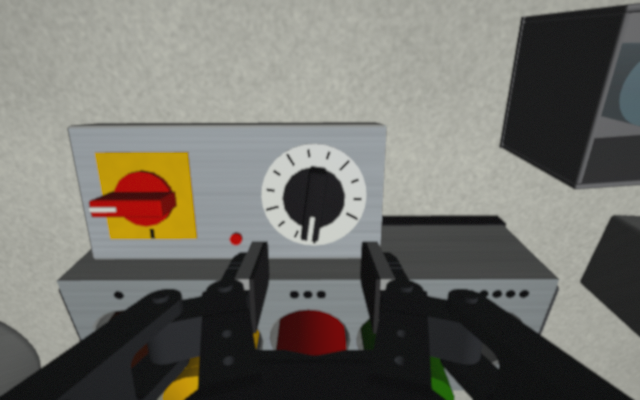

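Call:
move_arm(linear=[[0.003,0,-0.018],[0.004,0,-0.022],[0.004,0,-0.022],[0.003,0,-0.018],[0,0,0],[0,0,0],[0,0,0]], twist=[[0.5,0,-2.5],[0.5,0,-2.5],[0,0,0],[0,0,0],[0,0,0],[0,0,0],[0,0,0]])

```text
time: 60.03
eef_pos: [0.4914, 0.1262, 0.1086]
tcp_rot: [0.051, 0.994, 0.006, 0.093]
contact_force: [0.1, -0.3, -0.1]
opening: 0.503
```

```bash
python3 -c "
from h import *
st([.488,.124,.083],174,10)
"
```

```text
t 60.0333 p [0.4914 0.1262 0.1086] az 174.0 open 0.503 F [ 0.1 -0.3 -0.1] q [ 0.06 -0.02  2.19 -0.01  0.79 -1.41]
  d [-0.0034 -0.0022 -0.0256] tw [-0.07  0.7  -0.16]
```

Call:
move_arm(linear=[[-0.004,-0.002,-0.01],[0,0,-0.01],[0,0,-0.004],[0,0,0],[0,0,0],[0,0,0]], twist=[[0,0.6,0],[0,0,0],[0,0,0],[0,0,0],[0,0,0],[0,0,0]])

```text
time: 60.53
eef_pos: [0.4895, 0.1244, 0.0873]
tcp_rot: [0.051, 0.994, 0.006, 0.092]
contact_force: [0.8, 0.4, 0.3]
opening: 0.504
```

```bash
python3 -c "
from h import *
st([.488,.124,.084],174,10)
c=snap('wrist','w31.png')
"
```

```text
t 60.5333 p [0.4895 0.1244 0.0873] az 174.1 open 0.504 F [0.8 0.4 0.3] q [ 0.05  0.01  2.2  -0.01  0.75 -1.41]
  d [-0.0015 -0.0004 -0.0033] tw [-0.09  0.53 -0.17]
```

View pics/w31.png

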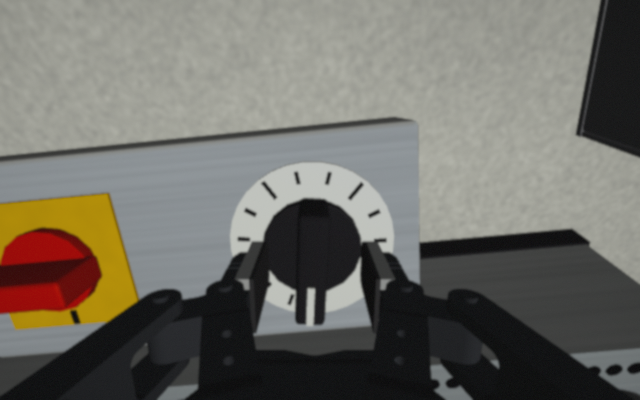

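Aligned with the bar. Close and wind.

Call:
move_arm(linear=[[-0.001,0,-0.003],[0,0,0],[0,0,0],[0,0,0],[0,0,0],[0,0,0],[0,0,0]], twist=[[0,0,0],[0,0,0],[0,0,0],[0,0,0],[0,0,0],[0,0,0],[0,0,0]], grip=0, force=40)

```text
time: 61.17
eef_pos: [0.4893, 0.1233, 0.0852]
tcp_rot: [0.05, 0.994, 0.005, 0.092]
contact_force: [0.4, -1.8, -0.1]
opening: 0.143
```

Call:
move_arm(linear=[[0,0,0],[0,0,0],[0,0,0],[0,0,0],[0,0,0],[0,0,0],[0,0,0],[0,0,0],[0,0,0],[0,0,0],[0,0,0]], twist=[[1,0,-5.9],[1,0,-5.9],[1,0,-5.9],[1,0,-5.9],[1,0,-5.9],[1,0,-5.9],[1,0,-5.9],[1,0,-5.9],[1,0,-5.9],[0,0,0],[0,0,0]])

```text
time: 62.08
eef_pos: [0.4883, 0.1215, 0.0851]
tcp_rot: [0.513, 0.854, 0.037, 0.079]
contact_force: [-1.3, -1.9, 0.5]
opening: 0.145
```

```bash
python3 -c "
from h import *
st([.4885,.124,.084],70,10)
"
```

```text
t 62.0833 p [0.4883 0.1215 0.0851] az 117.6 open 0.145 F [-1.3 -1.9  0.5] q [ 0.06  0.02  2.2  -0.04  0.75 -0.41]
  d [ 0.0002  0.0025 -0.0011] tw [  9.29  -0.48 -47.23]
```

Call:
move_arm(linear=[[0,0.002,0],[0,0,0],[0,0,0],[0,0,0],[0,0,0],[0,0,0],[0,0,0],[0,0,0],[0,0,0],[0,0,0],[0,0,0]], twist=[[1.2,0,-5.9],[1.2,0,-5.9],[1.2,0,-5.9],[1.1,0,-5.9],[1.1,0,-5.9],[1.1,0,-5.9],[1.1,0,-5.9],[1,0,-5.9],[1,0,-5.9],[0,0,0],[0,0,0]])

```text
time: 63.0
eef_pos: [0.4862, 0.1213, 0.0847]
tcp_rot: [0.846, 0.527, 0.066, 0.044]
contact_force: [-0.6, -1.1, 0.3]
opening: 0.142
```

```bash
python3 -c "
from h import *
st([.4885,.124,.084],60,10)
"
```

```text
t 63.0 p [0.4862 0.1213 0.0847] az 64.1 open 0.142 F [-0.6 -1.1  0.3] q [ 0.05  0.02  2.2  -0.02  0.77  0.52]
  d [ 0.0023  0.0027 -0.0007] tw [ 0.95 -0.87 -3.75]
```

Call:
move_arm(linear=[[0.001,0.002,0],[0,0,0],[0,0,0],[0,0,0],[0,0,0],[0,0,0],[0,0,0],[0,0,0]], twist=[[1,-0.4,-5.9],[1,-0.3,-5.9],[1,-0.2,-5.9],[1,0,-5.9],[1,0,-5.9],[1,0,-5.9],[0,0,0],[0,0,0]])

```text
time: 63.67
eef_pos: [0.4851, 0.1223, 0.0845]
tcp_rot: [0.966, 0.244, 0.078, 0.024]
contact_force: [-0.7, -0.1, 0.6]
opening: 0.145
```

Call:
move_arm(linear=[[0,0,0],[0,0,0],[0,0,0],[0,0,0],[-0.003,0,0.015],[-0.003,0,0.015],[-0.003,0,0.015],[0,0,0],[0,0,0]], twist=[[0,0,0],[0,0,0],[0,0,0],[0,0,0],[0,0,0],[0,0,0],[0,0,0],[0,0,0],[0,0,0]], grip=0.5)

```text
time: 64.42
eef_pos: [0.4755, 0.1224, 0.1301]
tcp_rot: [0.965, 0.251, 0.077, 0.023]
contact_force: [-0.2, -0.3, -0.2]
opening: 0.499
```

```bash
python3 -c "
from h import *
st([.48,.124,.13],209,10)
c=snap('wrist','w32.png')
"
```

```text
t 64.4167 p [0.4755 0.1224 0.1301] az 29.5 open 0.499 F [-0.2 -0.3 -0.2] q [ 0.05 -0.08  2.2  -0.02  0.87  1.13]
  d [ 0.0045  0.0016 -0.0001] tw [-30.06   0.59 177.32]
```

View pics/w32.png

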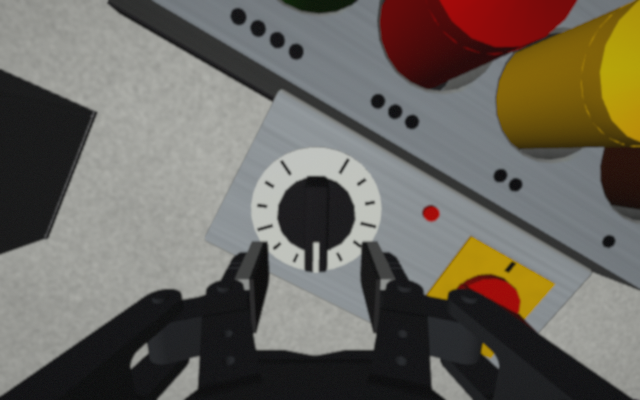

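Call:
move_arm(linear=[[-0.002,0,0.01],[0,0,0.005],[0,0,0],[0,0,0],[0,0,0],[0,0,0],[0,0,0],[0,0,0],[0,0,0],[0,0,0],[0,0,0],[0,0,0],[0,0,0],[0,0,0],[0,0,0],[0,0,0]], twist=[[-1.2,0,6.8],[-1.2,0,6.8],[-1.2,0,6.8],[-1.2,0,6.8],[-1.2,0,6.8],[-1.2,0,6.8],[-1.2,0,6.8],[-1.2,0,6.8],[-1.2,0,6.8],[-1.2,0,6.8],[-1.2,0,6.8],[-1.2,0,6.8],[-1.2,0,6.8],[-1.2,0,6.8],[0,0,0],[0,0,0]])

```text
time: 65.8
eef_pos: [0.467, 0.1214, 0.1266]
tcp_rot: [0.427, 0.9, 0.023, 0.08]
contact_force: [0.3, 0.6, 0.8]
opening: 0.498
```

```bash
python3 -c "
from h import *
st([.478,.124,.14],209,10)
"
```

```text
t 65.8 p [0.467  0.1214 0.1266] az 128.8 open 0.498 F [0.3 0.6 0.8] q [ 0.06 -0.1   2.22 -0.05  0.86 -0.59]
  d [0.011  0.0026 0.0134] tw [-12.21   0.63  78.69]
```

Call:
move_arm(linear=[[0.005,0.001,0.006],[0.005,0.001,0.006],[0,0,0],[0,0,0],[0,0,0],[0,0,0],[0,0,0],[0,0,0],[0,0,0],[0,0,0],[0,0,0],[0,0,0],[0,0,0],[0,0,0]], twist=[[-1.1,0,6.8],[-1.1,0,6.8],[-1.1,0,6.8],[-1.1,0,6.8],[-1.1,0,6.8],[-1.1,0,6.8],[-1.1,0,6.8],[-1.1,0,6.8],[-1.1,0,6.8],[-1.1,0,6.8],[-1.1,0,6.8],[0,0,0],[0,0,0],[0,0,0]])

```text
time: 66.97
eef_pos: [0.475, 0.1229, 0.131]
tcp_rot: [-0.227, 0.97, -0.024, 0.086]
contact_force: [0.5, 0.5, 0.5]
opening: 0.498
```

```bash
python3 -c "
from h import *
st([.4875,.124,.086],209,10)
c=snap('wrist','w33.png')
"
```

```text
t 66.9667 p [0.475  0.1229 0.131 ] az -153.3 open 0.498 F [0.5 0.5 0.5] q [ 0.05 -0.09  2.21 -0.02  0.85 -1.96]
  d [ 0.0125  0.0011 -0.045 ] tw [-0.05  0.28  2.69]
```

View pics/w33.png

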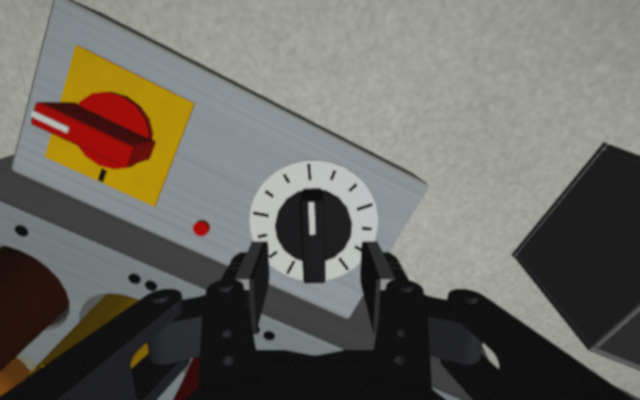

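Call:
move_arm(linear=[[0.004,0.001,-0.015],[0.003,0,-0.015],[0.003,0,-0.012],[0,0,0],[0,0,0],[0,0,0]], twist=[[0,0,1.5],[0,0,0],[0,0,0],[0,0,0],[0,0,0],[0,0,0]])

```text
time: 67.52
eef_pos: [0.4864, 0.1242, 0.089]
tcp_rot: [-0.234, 0.968, -0.023, 0.088]
contact_force: [-0.5, -0.1, -0.2]
opening: 0.495
```

```bash
python3 -c "
from h import *
st([.4875,.124,.084],209,10)
"
```

```text
t 67.5167 p [0.4864 0.1242 0.089 ] az -152.4 open 0.495 F [-0.5 -0.1 -0.2] q [ 0.05  0.    2.21 -0.02  0.75 -1.98]
  d [ 0.0011 -0.0002 -0.005 ] tw [-0.18  0.44  1.77]
```

Call:
move_arm(linear=[[0.001,0,-0.005],[0,0,0],[0,0,0]], twist=[[0,0,0],[0,0,0],[0,0,0]])

```text
time: 67.77
eef_pos: [0.4885, 0.1244, 0.0857]
tcp_rot: [-0.234, 0.968, -0.023, 0.09]
contact_force: [0.7, -0.5, -1.7]
opening: 0.502
```

Call:
move_arm(linear=[[0,0,0],[0,0,0],[0,0,0],[0,0,0],[0,0,0],[0,0,0]], twist=[[0,0,0],[0,0,0],[0,0,0],[0,0,0],[0,0,0],[0,0,0]], grip=0, force=40)

```text
time: 68.27
eef_pos: [0.4889, 0.1245, 0.0867]
tcp_rot: [-0.233, 0.968, -0.023, 0.091]
contact_force: [0.3, -0.1, -0.9]
opening: 0.143
```

Call:
move_arm(linear=[[0,0,0],[0,0,0],[0,0,0],[0,0,0],[0,0,0],[0,0,0],[0,0,0],[0,0,0],[0,0,0],[0,0,0],[0,0,0]], twist=[[1,0,-5.9],[1,0,-5.9],[1,0,-5.9],[1,0,-5.9],[1,0,-5.9],[1,0,-5.9],[1,0,-5.9],[1,0,-5.9],[1,0,-5.9],[0,0,0],[0,0,0]])

```text
time: 69.18
eef_pos: [0.489, 0.1223, 0.0867]
tcp_rot: [0.251, 0.964, 0.012, 0.087]
contact_force: [-1.0, -0.8, -0.3]
opening: 0.139
```

```bash
python3 -c "
from h import *
st([.488,.124,.084],150,10)
"
```

```text
t 69.1833 p [0.489  0.1223 0.0867] az 150.5 open 0.139 F [-1.  -0.8 -0.3] q [ 0.06  0.02  2.2  -0.05  0.76 -0.97]
  d [-0.001   0.0017 -0.0027] tw [ 1.37  0.03 -0.7 ]
```

Call:
move_arm(linear=[[0,0.002,0],[0,0,0],[0,0,0],[0,0,0],[0,0,0],[0,0,0],[0,0,0],[0,0,0],[0,0,0],[0,0,0],[0,0,0],[0,0,0]], twist=[[1.2,0,-5.9],[1.2,0,-5.9],[1,0,-5.9],[1,0,-5.9],[1,0,-5.9],[1,0,-5.9],[1,0,-5.9],[1,0,-5.9],[1,0,-5.9],[1,0,-5.9],[0,0,0],[0,0,0]])

```text
time: 70.18
eef_pos: [0.4869, 0.1209, 0.0864]
tcp_rot: [0.702, 0.708, 0.047, 0.059]
contact_force: [-1.2, -0.9, -0.1]
opening: 0.143
```

```bash
python3 -c "
from h import *
st([.488,.124,.084],60,10)
print(get_state()['wrist_torque'])
"
```

```text
t 70.1833 p [0.4869 0.1209 0.0864] az 90.4 open 0.143 F [-1.2 -0.9 -0.1] q [ 0.05  0.02  2.19 -0.04  0.78  0.07]
  d [ 0.0011  0.0031 -0.0024] tw [  5.87  -1.62 -29.97]
[ 0.0084682  -0.18666726 -0.02306756]
```

Call:
move_arm(linear=[[0.001,0.003,0],[0,0,0],[0,0,0],[0,0,0],[0,0,0],[0,0,0]], twist=[[1.2,-0.5,-5.9],[1.2,-0.5,-5.9],[1.2,-0.3,-5.9],[1.1,0,-5.9],[0,0,0],[0,0,0]])

```text
time: 70.68
eef_pos: [0.4858, 0.1211, 0.0862]
tcp_rot: [0.831, 0.551, 0.065, 0.048]
contact_force: [-0.3, -0.2, -0.9]
opening: 0.141
```

```bash
python3 -c "
from h import *
st([.488,.124,.084],60,10)
print(get_state()['wrist_torque'])
"
```

```text
t 70.6833 p [0.4858 0.1211 0.0862] az 67.3 open 0.141 F [-0.3 -0.2 -0.9] q [ 0.05  0.01  2.2  -0.02  0.77  0.46]
  d [ 0.0022  0.0029 -0.0022] tw [ 1.66 -0.82 -6.94]
[-0.12360254 -0.00247329 -0.06366877]
```

Call:
move_arm(linear=[[0,0,0],[0,0,0],[0,0,0]], twist=[[0.7,0,-4],[0.7,0,-4],[0,0,0]])

```text
time: 70.93
eef_pos: [0.4856, 0.1212, 0.0861]
tcp_rot: [0.864, 0.496, 0.067, 0.043]
contact_force: [0.1, 0.5, -0.0]
opening: 0.136
```

```bash
python3 -c "
from h import *
st([.488,.124,.084],60,10)
print(get_state()['wrist_torque'])
"
```

```text
t 70.9333 p [0.4856 0.1212 0.0861] az 60.0 open 0.136 F [ 0.1  0.5 -0. ] q [ 0.05  0.01  2.2  -0.02  0.77  0.59]
  d [ 0.0024  0.0028 -0.0021] tw [ 0.4  -0.9   0.31]
[ 0.03404713 -0.01504884  0.63087552]
```

Call:
move_arm(linear=[[0,0,0],[0,0,0],[0,0,0],[0,0,0],[-0.003,0,0.015],[-0.004,0,0.025],[-0.004,0,0.025],[-0.004,0,0.025],[0,0,0.015],[0,0,0],[0,0,0],[0,0,0]], twist=[[0,0,0],[0,0,0],[0,0,0],[0,0,0],[0,0,0],[0,0,0],[0,0,0],[0,0,0],[0,0,0],[0,0,0],[0,0,0],[0,0,0]], grip=0.5)

```text
time: 71.93
eef_pos: [0.4686, 0.1209, 0.1942]
tcp_rot: [0.861, 0.502, 0.066, 0.042]
contact_force: [0.0, -0.9, 0.0]
opening: 0.502
```

```bash
python3 -c "
from h import *
st()
snap('wrist','w40.png'); C=[snap('side','s40.png'),snap('scene','c40.png')]
for n,y in [('green',.193),('red',.119),('yellow',.045),('brown',-.029)]: well(C,n,(.611,y))
"
```

```text
t 71.9333 p [0.4686 0.1209 0.1942] az 60.7 open 0.502 F [ 0.  -0.9  0. ] q [ 0.05 -0.19  2.16 -0.02  1.01  0.57]
green in well: top z 0.177 n 308
green in well: top z 0.177 n 344
held base xy [0.6134 0.1914] lean [-0.013  0.027] 90 0.104
held base xy [0.6123 0.1939] lean [0.035 0.018] 98 0.105
red in well: top z 0.177 n 379
red in well: top z 0.177 n 323
held base xy [0.6105 0.1183] lean [-0.009  0.04 ] 131 0.104
held base xy [0.6109 0.1219] lean [-0.019 -0.024] 82 0.104
yellow in well: top z 0.179 n 444
yellow in well: top z 0.176 n 360
held base xy [0.6114 0.0455] lean [ 0.007 -0.029] 165 0.104
held base xy [0.6115 0.0465] lean [ 0.014 -0.02 ] 102 0.105
brown in well: top z 0.179 n 419
brown in well: top z 0.177 n 323
held base xy [ 0.6119 -0.0305] lean [-0.004  0.005] 156 0.104
held base xy [ 0.6117 -0.0279] lean [-0.003  0.011] 95 0.104
```

View pics/w40.png

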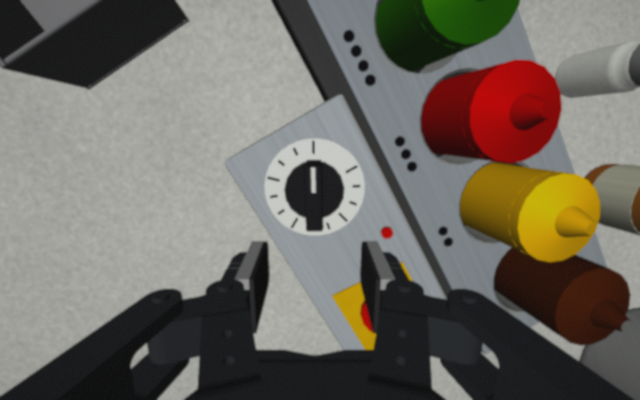

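View pics/s40.png

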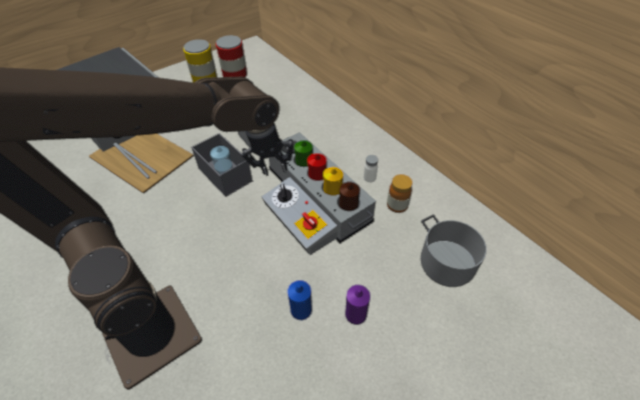

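Every check agrees. The pointer is at azimuth of about 61°, which is about 299° wound (5.2 rad).

```bash
python3 -c "
from h import *
print(sign_off())"
```

```text
the job is handed in; nothing more can be done
None
```

The sauce warmer is set up for service and I handed the job in after about 72 s of robot time; sign-off gives no verdict.

- **Empty bottle:** it was in well 3. I put it in the grey tub while the switch was still off, and it stands upright there.
- **Switch:** turned clockwise 90°. The pictures show the bar across the slope at the on mark.
- **Sauces:** brown, yellow, red and green went into wells 1 to 4, in that order. No white bottle was in view, so well 5 is empty. Yellow had been knocked a few centimetres aside before I fetched it, so I measured its position again first.
- **Timer:** wound in two grasps until the wrist torque jumped to 0.63 N m at the stop. The pointer now reads about 299° (5.2 rad).

In the last check all four bottle tops stood 176 to 179 mm high, where 175 mm is expected, and the bottle axes were within about 3 mm of the well centres. The two cameras differed by 1 to 4 mm in y. The pot, jar, shaker and napkin box were never approached or handled, and the gripper ended about 10 cm above the timer, touching nothing.

My first grasp of the empty bottle was too high and off-centre, so I released it and took it again. No check failed at the end.

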